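# Daily check of the counter scale

## Robot

A 6-joint arm with a two-finger parallel gripper is mounted at the origin on the work surface. World frame = base frame: x ahead of the robot, y to its left, z up, the work surface at z = 0. Lengths are in m, angles in rad, forces in N, time in s.
With the tool pointing down it reaches from about 0.275 to 0.85 m from the base axis. Payload 19 kg.
Tool frame: the origin (TCP) lies at the very end of the fingers, on their centre line; the grasp point (between the pads) lies 19 mm behind it; z points along the fingers, y is the line along which they close (so a half turn about z gives the same grasp; the last joint's range is limited). The gripper opens to 85 mm and grips with 20 to 120 N. Pads are 22 mm wide; open, the fingers measure 114 mm over their backs; the gripper's body (76 mm by 85 mm) begins 54 mm behind the grasp point. The pads swing forward as they close: fully open they stand 13 mm farther back than shut.
Start: joints at [1.078, 0.15, 1.437, -0, 1.554, -0.134], TCP at [0.202, 0.538, 0.231] pointing down, gripper open.
Joint ranges: [-2.8, 2.8], [-0.68, 2.1], [0.12, 2.68], [-1.39, 4.53], [0.16, 2.79], [-2.81, 2.81]. Speed limits (rad/s): [1.89, 1.89, 2.22, 3.01, 3.01, 3.01].

## Interface

Orientations are given as a 3x3 rotation matrix whose columns are the frame's x, y, z axes.
In Python, from cell import telemetry, vision, job gives the robot as it stands.
- The arm moves only by the tool jog_arm, never from a script. Its arguments are lists of equal length, an entry for each row: "linear": the shift along the world's x, y, z as a fraction of full scale, a list of three; "dr": the turn, a rotation vector about the world's x, y, z as a fraction of full scale, a list of three. A call has exactly 5 rows; each row shifts and turns the commanded pose from where the row before left it; what a row does not reach is not made up. Full scale, the value 1, is 0.04 m for a shift and 5 degrees for a turn. A row lasts 1/12 s, in which the tool goes at most 41.7 mm and 7.16 degrees, less where a joint would pass 70% of its speed; a pose out of reach is approached as far as the arm can. A call with a number of a shift or a turn outside -1 to 1 is refused whole. A call with a gripper value outside its range is refused whole. "grip" is the opening, from 0 (shut) to 1 (fully open), set as the call begins (left out, the last holds). The fingers move at their own pace and stop on an object; "grip_force" is the grip in N (left out, the last holds). Time passes only in rows, so rows that do not move let the fingers close, or fill a call up. It gives the time, the measured TCP pose, the force, the opening and the grip force at its end, in the units of the state.
- telemetry.state(): the state, without advancing time (a new reading comes with each control period).
- vision.camera(name): name is "scene" or "side" or "wrist"; returns a dict with "frame" (384x512x3 uint8, red, green, blue), "z_map" (384x512 float32, m along the optical axis (not along the pixel's ray), 0 where there is no reading), "intrinsics" (3x3 intrinsics, pixels), "rvec" (rotation vector, rad) and "tvec" (3), from world to camera coordinates, as OpenCV has them. Camera axes: x right, y down, z forward; pixel columns grow to the right and rows downward; lengths in m; the calibration is good to about 2 mm. A picture is of the moment at which its call begins.
- job.sign_off(): hands the job in; it is judged then, once.
The state is a dict: "time": time; "joint_positions": joint angles; "qvel": joint speeds; "joint_efforts": joint torques, N m; "ee_pos": TCP position; "tcp_rot": TCP orientation; "ft_force": force on the tool from outside, world axes, zero at the start; "torque": the same for the moment, N m; "gripper_width": opening from 0.0 (shut) to 1.0 (fully open); "gripper_force": force on a finger pad.
Only numpy, scipy, OpenCV 4.12 (cv2) and the standard library are available. Lean on these libraries where they do the work, as an engineer would, in place of code of your own. Each camera call takes 0.05 s, during which the arm holds its last target. There are 200 camera calls.

## Task

Do the daily check of the counter scale: take the black canister off its pan and stand it on the counter, then stand all the steel check weights (there may be two, three or four) together upright on the pan, each wholly inside the engraved ring, setting them down gently so that the pan is never driven down to its stop. With all of them still standing there, slide the aluminium record plate along the counter, never lifting it, until its dark spot is under the pin of the marking punch, and press the plunger all the way down until the pin is on the spot. Then let the plunger up, slide the plate clear of the punch so that its spot is at least 10 cm from the pin, and put every weight back upright on the rubber mat.

Things in the scene. Friction and masses are not known exactly. Their poses are not given: they have to be found in the camera images.
- scale: counter scale, white housing 190 x 190 mm, fixed; its steel pan (170 mm square, 8 mm thick) covers the top. Origin on the counter under the centre; z up
- pan_top (a point): centre of the pan's upper face, 88 mm above the counter when empty; moves down with the pan. A ring of 75 mm radius is engraved around it; to be wholly inside, a 48 mm weight must stand within 51 mm of this point, a 42 mm one within 54 mm. Axes are those of the scale (the pan's edges run along x and y)
- pan (a joint): how far the sprung pan has gone down, m: 0 empty, about 0.003 per 0.5 kg (1500 N/m), stop at 0.020
- mat: black rubber mat on the counter, 150 x 150 x 3 mm, fixed: home of the check weights. Its edges run along its x and y; origin at the centre of its underside
- mat_top (a point): centre of the mat's upper face, axes as the mat
- weight1: plain steel check weight, 500 g: an upright round body 48 mm across and 36 mm high, topped by a coaxial round grip knob 24 mm across and 36 mm high with a dark band (72 mm tall overall). Origin at the centre of its underside, z up. May be absent (None). It starts standing on the mat
- weight2: plain steel check weight, 500 g: an upright round body 48 mm across and 36 mm high, topped by a coaxial round grip knob 24 mm across and 36 mm high with a dark band (72 mm tall overall). Origin at the centre of its underside, z up. May be absent (None). It starts standing on the mat
- weight3: plain steel check weight, 400 g: an upright round body 42 mm across and 36 mm high, topped by a coaxial round grip knob 24 mm across and 36 mm high with a dark band (72 mm tall overall). Origin at the centre of its underside, z up. May be absent (None). It starts standing on the mat
- weight4: plain steel check weight, 400 g: an upright round body 42 mm across and 36 mm high, topped by a coaxial round grip knob 24 mm across and 36 mm high with a dark band (72 mm tall overall). Origin at the centre of its underside, z up. May be absent (None). It starts standing on the mat
- canister: closed black plastic canister with a grey lid band, round, 52 mm across, 62 mm tall, 120 g, standing on the pan at the start. Origin at the centre of its underside, z up
- plate: aluminium record plate lying on the counter, 170 (x) x 90 (y) x 10 mm, 420 g, loose. Origin at the centre of its underside. A black upright grip block, 40 mm along x, 20 mm along y, from 10 to 46 mm above the counter, is centred at x = -60 mm, y = 0. It slides freely on the counter
- spot (a point): centre of the dark round spot, 12 mm across, on the plate's upper face at x = +50 mm, y = 0 of the plate, 10 mm above the counter. Axes as the plate
- punch: grey bench marking punch, fixed. Origin on the counter straight below the pin; its column and foot stand on its +x side (foot from x = 75 to 175 mm, 110 mm wide; column front at 90 mm), a 45 mm wide head overhangs to x = -26 mm, from 112 to 158 mm above the counter, with a 32 mm round guide sleeve around the plunger under it down to 92 mm. The plunger runs vertically through the head
- pin_tip (a point): lower end of the 6 mm pin, 24 mm above the counter at rest (14 mm above the plate's upper face); goes down with the plunger
- plunger_top (a point): centre of the top of the round black plunger knob, 44 mm across, 196 mm above the counter at rest. Pressed straight down against a light spring: with about 3.5 N the pin reaches the plate, which stops it; it springs up when let go
- plunger (a joint): how far the plunger is pressed, m: 0 up, 0.014 when the pin meets the plate, 0.018 at its stop with nothing below
- bulk_jar: bystander: big glass jar, 120 mm across, 200 mm tall; leave alone
- bowl: bystander: steel bowl, 170 mm across, 55 mm high; leave alone
- tongs_jar: bystander: glass jar with tongs standing in it, 90 mm across, 210 mm high with the tongs; leave alone

How it is judged:
On the way, in this order (a step that is already met when the one before it is completed fails the run):
1. the canister stands on the counter and all the check weights stand upright inside the ring on the pan, let go and the pan at rest (horizontal distance between each of weight1, weight2 and pan_top below 0.053 m and z of weight1 in the frame of pan_top between -0.006 and 0.006 m and angle between each of weight1, weight2, weight3, weight4, canister's own z axis and vertical below 0.1 rad and z of weight2 in the frame of pan_top between -0.006 and 0.006 m and horizontal distance between each of weight3, weight4 and pan_top below 0.056 m and z of weight3 in the frame of pan_top between -0.006 and 0.006 m and z of weight4 in the frame of pan_top between -0.006 and 0.006 m and height (world z) of canister below 0.02 m and contact force between the fingers and weight1 below 0.2 N and contact force between the fingers and weight2 below 0.2 N and contact force between the fingers and weight3 below 0.2 N and contact force between the fingers and weight4 below 0.2 N and value of joint pan above 0.0035 m and velocity of joint pan between -0.01 and 0.01 m/s), for 0.3 s.
2. with the weights still on the pan, the plunger is pressed down until the pin is on the spot of the plate (horizontal distance between each of weight1, weight2 and pan_top below 0.053 m and z of weight1 in the frame of pan_top between -0.006 and 0.006 m and angle between each of weight1, weight2, weight3, weight4's own z axis and vertical below 0.1 rad and z of weight2 in the frame of pan_top between -0.006 and 0.006 m and horizontal distance between each of weight3, weight4 and pan_top below 0.056 m and z of weight3 in the frame of pan_top between -0.006 and 0.006 m and z of weight4 in the frame of pan_top between -0.006 and 0.006 m and horizontal distance between spot and pin_tip below 0.006 m and value of joint plunger above 0.0125 m), for 0.2 s.
At the end, for the whole second after the job is handed in: every check weight stands upright with its centre over the mat, at rest; the canister stands upright on the counter; the plate lies flat on the counter with its spot at least 90 mm from the pin; plunger up and pan empty (x of weight1 in the frame of mat_top between -0.076 and 0.076 m and y of weight1 in the frame of mat_top between -0.076 and 0.076 m and height (world z) of each of weight1, weight2, weight3, weight4 below 0.008 m and angle between each of weight1, weight2, weight3, weight4, canister's own z axis and vertical below 0.1 rad and linear speed of each of weight1, weight2, weight3, weight4, canister, plate below 0.02 m/s and x of weight2 in the frame of mat_top between -0.076 and 0.076 m and y of weight2 in the frame of mat_top between -0.076 and 0.076 m and x of weight3 in the frame of mat_top between -0.076 and 0.076 m and y of weight3 in the frame of mat_top between -0.076 and 0.076 m and x of weight4 in the frame of mat_top between -0.076 and 0.076 m and y of weight4 in the frame of mat_top between -0.076 and 0.076 m and height (world z) of canister below 0.02 m and horizontal distance between spot and pin_tip above 0.09 m and height (world z) of plate below 0.006 m and angle between plate's own z axis and vertical below 0.05 rad and value of joint plunger below 0.002 m and value of joint pan below 0.0015 m); the robot touches nothing.
It fails at once if the pan is driven to its stop (a weight dropped or pressed) (value of joint pan above 0.019 m).
It fails at once if the record plate is lifted or tipped instead of slid (height (world z) of plate above 0.02 m or angle between plate's own z axis and vertical above 0.2 rad).
It fails at once if a bystander is disturbed (distance of any of bulk_jar, bowl, tongs_jar from where it was at the start of the episode above 0.03 m).
Of weight1, weight2, weight3, weight4 only 2 to 4 are there at a start; the rules pass over those that are not, and their reading is None.
At some moment in a run one of plate, canister may be knocked a few centimetres aside while the robot is not near it.
It also fails if it takes over 210 s, if anything falls off the work surface, if the arm or the gripper's body presses on something with over 40 N, if the wrist force passes 120 N, or if a joint passes its speed limit or range.

## Working session

There is one attempt and no reset: what is moved stays moved. The work goes in short steps, Python scripts to look and compute and a tool call to move; the robot and the scene stay as the last step left them, time stands still between calls to the robot, and variables do not carry over. Pictures are saved under pics/ and viewed, at most 14 in all, crops included, and the job is handed in when it is done.

Besides the shell and the picture viewer there is one more tool, called after ">>>" in YAML: its name, and indented under it one key for each argument. jog_arm: Moves the arm, as the interface text tells. Shift numbers are shares of 0.04 m and turn numbers shares of 5 degrees, none past 1 either way. Its arguments: {"type":"object","properties":{"linear":{"type":"array"},"dr":{"type":"array"},"grip":{"type":"number"},"grip_force":{"type":"number"}},"required":["linear","dr"]}

```bash
mkdir -p pics; ls
cat > h.py <<'E'
import numpy as np, cv2
from cell import telemetry, vision, job
def cam(n):
    c=vision.camera(n); c['R']=cv2.Rodrigues(np.array(c['rvec'],float))[0]; c['t']=np.array(c['tvec'],float).ravel(); return c
def save(c,fn,crop=None,s=1):
    f=c['frame'][:,:,::-1]
    if crop: f=f[crop[1]:crop[3],crop[0]:crop[2]]
    cv2.imwrite('pics/'+fn,cv2.resize(f,None,fx=s,fy=s,interpolation=cv2.INTER_CUBIC))
def cloud(c):
    z=c['z_map']; v,u=np.mgrid[:z.shape[0],:z.shape[1]]; K=c['intrinsics']
    p=np.stack([(u-K[0,2])/K[0,0]*z,(v-K[1,2])/K[1,1]*z,z],-1)
    w=(p-c['t'])@c['R']; w[z==0]=np.nan; return w
def ray(c,u,v,h):
    K=c['intrinsics']; d=c['R'].T@np.array([(u-K[0,2])/K[0,0],(v-K[1,2])/K[1,1],1]); o=-c['R'].T@c['t']
    return o+d*(h-o[2])/d[2]
def proj(c,P):
    q=c['K'] if 0 else c['intrinsics']@(c['R']@np.array(P,float)+c['t']); return q[:2]/q[2]
E
python3 - <<'E'
from h import *
a=cam('scene');b=cam('side')
save(a,'a.png',None,1.5);save(b,'b.png',None,1.5)
import pickle;pickle.dump((a,b),open('ab.pkl','wb'))
for c in(a,b):print(-c['R'].T@c['t'],c['R'][2])
print(telemetry.state())
E
```

```text
pics
[1.09853198 0.85179475 0.93043423] [-0.35942997 -0.68168473 -0.63727233]
[0.16364349 0.96709904 1.160883  ] [ 0.31001455 -0.65762603 -0.68659958]
{'time': 0.1, 'joint_positions': array([ 1.07801046e+00,  1.50918728e-01,  1.43792345e+00, -4.03045464e-05,
        1.55380647e+00, -1.34003080e-01]), 'qvel': array([-0.00098348, -0.00142231, -0.00099706, -0.0010388 ,  0.00117153,
        0.00161528]), 'joint_efforts': array([ 3.62816463e-03, -7.14371538e+01, -5.71798146e+01, -3.28533906e-04,
        7.01713463e-03, -5.63901062e-05]), 'ee_pos': array([0.20183304, 0.5381848 , 0.23076733]), 'tcp_rot': array([[-9.36325147e-01,  3.51133882e-01, -4.64066936e-04],
       [ 3.51134174e-01,  9.36324671e-01, -9.49412772e-04],
       [ 1.01146329e-04, -1.05190881e-03, -9.99999442e-01]]), 'ft_force': array([-0.21941384,  0.33205919, -0.68313033]), 'torque': array([-0.00295836, -0.03058401, -0.02125259]), 'gripper_force': 0.0, 'gripper_width': 0.9992795038677927}
```

View pics/a.png

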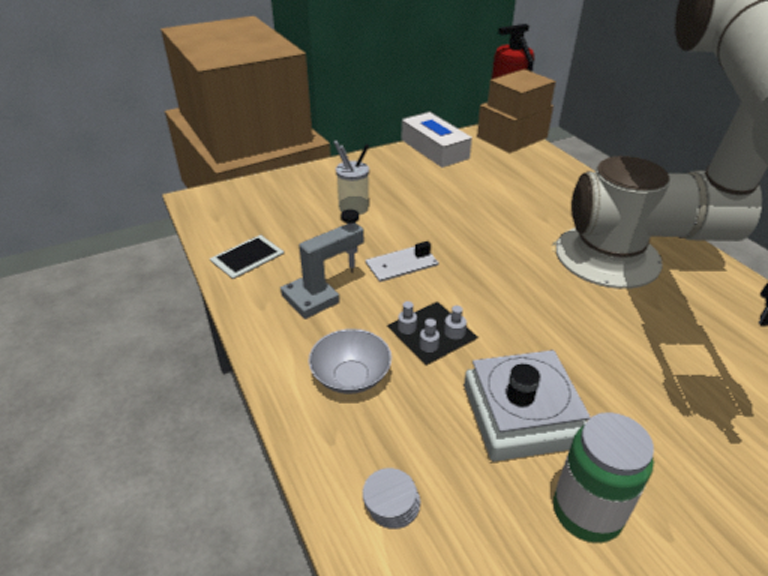

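View pics/b.png

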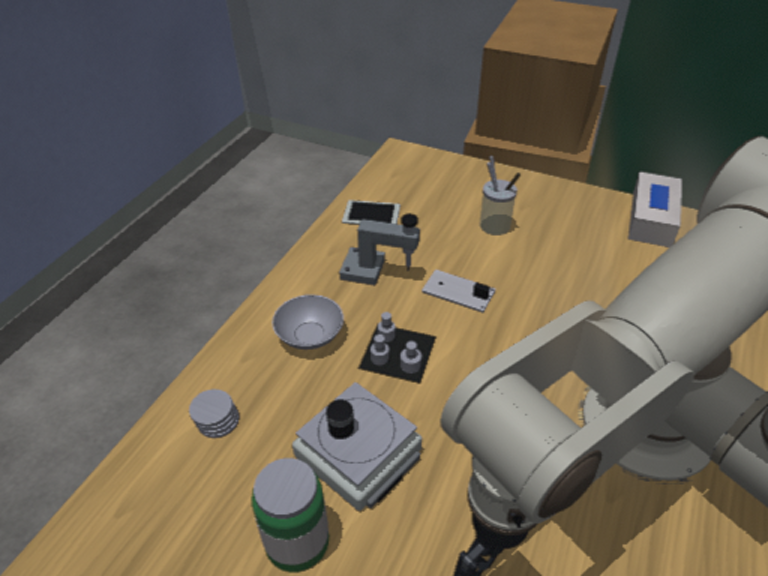

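The scene picture shows three weights on the mat: knobs at (408,308), (430,324) and (456,312) in the 1.5x image. The canister is at (523,375) on the pan, the plate spot at (384,266), the plunger knob at (349,216), and the jar sits right beside the scale. The side view agrees.

Run:
```python
from h import *
import pickle
np.set_printoptions(precision=4,suppress=True)
a,b=pickle.load(open('ab.pkl','rb'))
save(a,'c.png',(180,120,440,320),3.0)
save(b,'d.png',(190,130,350,340),2.8)
for n,c in(('scene',a),('side',b)):
    w=cloud(c); X,Y,Z=w[...,0],w[...,1],w[...,2]
    print(n)
    def circ(lo,hi,box,dark=None):
        m=(Z>lo)&(Z<hi)&(X>box[0])&(X<box[1])&(Y>box[2])&(Y<box[3])
        return m
    # components by height band
    for nm,lo,hi in(('wtop',.069,.082),('can/pan',.080,.096),('cantop',.140,.156),('knob',.188,.202),('grip',.04,.05)):
        m=((Z>lo)&(Z<hi)&(X>.2)&(X<1)&(Y>-.6)&(Y<.6)).astype(np.uint8)
        k,l,s,_=cv2.connectedComponentsWithStats(m)
        for i in range(1,k):
            if s[i,4]>12:
                q=w[l==i]; (cx,cy),r=cv2.minEnclosingCircle(q[:,:2].astype(np.float32))
                print(nm,s[i,4],'ctr',cx,cy,'r',r,'z',np.median(q[:,2]),'px',s[i,:4])
```

```text
scene
wtop 57 ctr 0.5133929252624512 -0.5061195492744446 r 0.04322318360209465 z 0.07495588496128079 px [225 124  21   7]
wtop 40 ctr 0.7605278491973877 -0.18569451570510864 r 0.028460083529353142 z 0.07662406370290345 px [201 180  16   9]
wtop 36 ctr 0.6126970648765564 0.009439226239919662 r 0.013321802951395512 z 0.07346946181072982 px [269 201   7   6]
wtop 33 ctr 0.5227104425430298 0.07379475235939026 r 0.01349954679608345 z 0.07415719626595701 px [302 204   7   6]
wtop 34 ctr 0.5986567735671997 0.08291183412075043 r 0.012007003650069237 z 0.07326500246799711 px [284 213   7   6]
wtop 145 ctr 0.5742954015731812 0.547968327999115 r 0.053881801664829254 z 0.07553891291951219 px [374 316  40  33]
can/pan 70 ctr 0.5138201117515564 -0.5041802525520325 r 0.043144673109054565 z 0.0882946834442625 px [225 121  21   8]
can/pan 58 ctr 0.7604949474334717 -0.18455788493156433 r 0.027466023340821266 z 0.08832512803594367 px [201 177  16   9]
can/pan 2419 ctr 0.5317302942276001 0.33084553480148315 r 0.11776841431856155 z 0.08660272292545107 px [316 234  78  54]
can/pan 185 ctr 0.57506775856018
[... 5360 characters left out ...]
7]
grip 20 ctr 0.5265575647354126 0.07905961573123932 r 0.017136694863438606 z 0.04332830072976723 px [267 235  11   6]
grip 449 ctr 0.8501743078231812 0.3835325837135315 r 0.04705998674035072 z 0.04739971391575762 px [126 260  29  24]
grip 32 ctr 0.4274905323982239 0.29224342107772827 r 0.02627885527908802 z 0.04739129278007445 px [269 289  12  15]
grip 157 ctr 0.5410126447677612 0.3729698359966278 r 0.10675479471683502 z 0.04611475895767777 px [194 296  70  40]
grip 17 ctr 0.43546009063720703 0.33688926696777344 r 0.01730860024690628 z 0.045842356649637955 px [261 304  10   7]
grip 55 ctr 0.510696291923523 0.5694454312324524 r 0.036589983850717545 z 0.04459198683935791 px [191 361  26  16]
```

View pics/c.png

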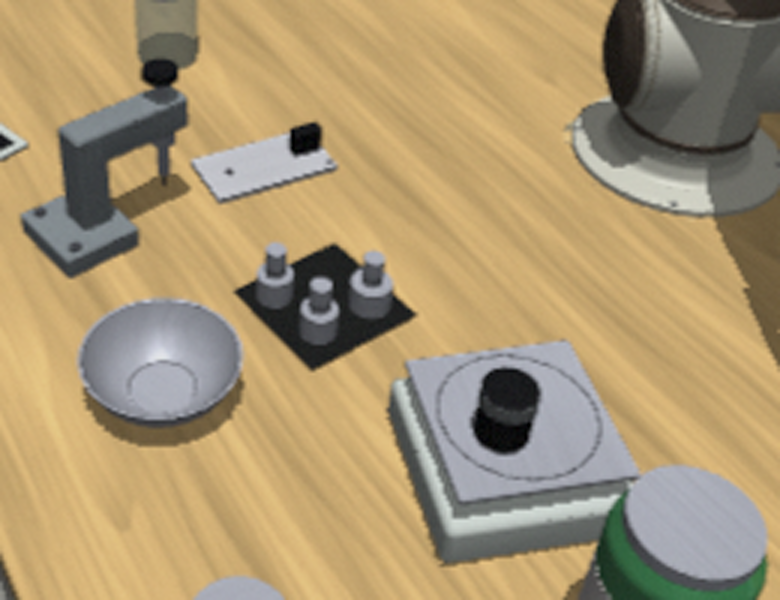

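View pics/d.png

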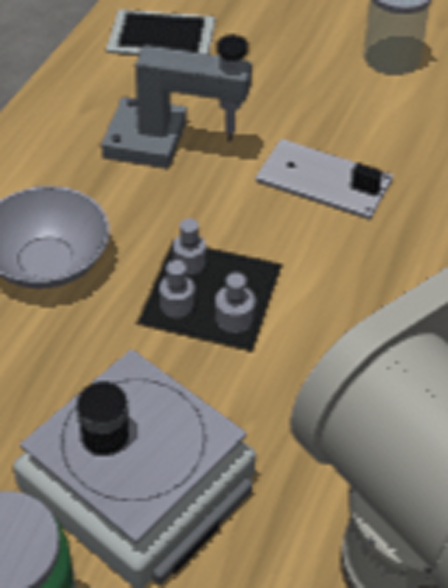

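The crops show three weights on the mat, the largest at c.png (371,285). The spot is at c.png (229,171) and d.png (291,165). The canister stands off-centre on the pan, inside the ring. Next I'll fit the pan, mat and plate orientations and the spot.

Run:
```python
from h import *
import pickle
np.set_printoptions(precision=4,suppress=True)
a,b=pickle.load(open('ab.pkl','rb'))
S={'a':(180+229/3,120+171/3),'b':(190+291/2.8,130+165/2.8)}
P={'a':(180+164/3,120+185/3),'b':(190+231/2.8,130+140/2.8)}
for n,c in(('a',a),('b',b)):
    w=cloud(c); X,Y,Z=w[...,0],w[...,1],w[...,2]; g=c['frame'].mean(-1)
    def rect(m,nm):
        q=w[m][:,:2].astype(np.float32); print(n,nm,cv2.minAreaRect(q*1000),len(q))
    rect((Z>.083)&(Z<.092)&(abs(X-.53)<.13)&(abs(Y-.33)<.13)&(g>80),'pan')
    m=(Z>.0065)&(Z<.014)&(X>.35)&(X<.62)&(Y>-.32)&(Y<-.1)&(g>110)
    k,l,s,_=cv2.connectedComponentsWithStats(m.astype(np.uint8)); i=1+s[1:,4].argmax(); rect(l==i,'plate')
    rect((Z>.0)&(Z<.007)&(abs(X-.57)<.13)&(abs(Y-.05)<.12)&(g<40),'mat')
    rect((Z>.118)&(Z<.162)&(X>.6)&(X<.82)&(Y>-.28)&(Y<-.12),'head')
    rect((Z>.02)&(Z<.035)&(X>.6)&(X<.9)&(Y>-.28)&(Y<-.08),'foot')
    print('spot',ray(c,*S[n],.01),'pin',ray(c,*P[n],.024))
    # body radii
    for cx,cy in((.6135,.0115),(.598,.083),(.5235,.0735)):
        q=w[(Z>.015)&(Z<.0385)&(np.hypot(X-cx,Y-cy)<.035)]; r=np.hypot(q[:,0]-cx,q[:,1]-cy); print('body',cx,cy,np.percentile(r,[50,80,95]))
```

```text
a pan ((529.7681884765625, 329.60614013671875), (173.5452117919922, 171.3546142578125), 73.0311279296875) 2318
a plate ((508.97283935546875, -210.32211303710938), (95.37907409667969, 170.54483032226562), 88.88605499267578) 489
a mat ((568.4600830078125, 44.473079681396484), (145.02601623535156, 146.18690490722656), 9.176923751831055) 531
a head ((702.7010498046875, -196.182861328125), (157.56568908691406, 51.19059753417969), 10.030912399291992) 679
a foot ((736.6953735351562, -189.93624877929688), (177.41358947753906, 114.59910583496094), 10.220703125) 451
spot [ 0.5588 -0.2122  0.01  ] pin [ 0.6522 -0.2067  0.024 ]
body 0.6135 0.0115 [0.0183 0.02   0.0206]
body 0.598 0.083 [0.0184 0.0202 0.0215]
body 0.5235 0.0735 [0.0207 0.0223 0.0243]
b pan ((529.9638061523438, 331.6839599609375), (173.15264892578125, 170.5341339111328), 73.26538848876953) 2314
b plate ((510.37359619140625, -208.3388671875), (93.77519989013672, 169.24288940429688), 89.15130615234375) 444
b mat ((567.0413818359375, 47.359378814697266), (141.66978454589844, 145.9920196533203), 7.802386283874512) 496
b head ((703.4375, -193.47531127929688), (155.5658721923828, 56.295841217041016), 9.166911125183105) 583
b foot ((736.8076171875, -188.45310974121094), (178.29644775390625, 120.5536117553711), 11.758753776550293) 354
spot [ 0.5571 -0.2087  0.01  ] pin [ 0.6483 -0.2075  0.024 ]
body 0.6135 0.0115 [0.0201 0.0218 0.0223]
body 0.598 0.083 [0.0202 0.0218 0.0235]
body 0.5235 0.0735 [0.0209 0.023  0.0241]
```

>>> jog_arm:
  linear:
    - [0.891,-0.489,0]
    - [0.891,-0.489,0]
    - [0.891,-0.489,0]
    - [0.891,-0.489,0]
    - [0.891,-0.489,0]
  dr:
    - [0,0,0.824]
    - [0,0,0.824]
    - [0,0,0.824]
    - [0,0,0.824]
    - [0,0,0.824]

```text
time: 0.52
ee_pos: [0.3814, 0.4393, 0.2311]
tcp_rot: [[-1.0, -0.005, -0.0], [-0.005, 1.0, -0.0], [0.0, -0.0, -1.0]]
ft_force: [0.6, 1.4, -0.5]
gripper_width: 1.001
gripper_force: 0.0
```

>>> jog_arm:
  linear:
    - [0.891,-0.489,0]
    - [0.891,-0.489,0]
    - [0.891,-0.489,0]
    - [0.891,-0.489,0]
    - [0.891,-0.489,0]
  dr:
    - [0,0,0]
    - [0,0,0]
    - [0,0,0]
    - [0,0,0]
    - [0,0,0]

```text
time: 0.93
ee_pos: [0.5598, 0.3413, 0.231]
tcp_rot: [[-1.0, -0.001, -0.0], [-0.001, 1.0, -0.0], [0.0, -0.0, -1.0]]
ft_force: [-0.4, 1.0, 0.2]
gripper_width: 0.998
gripper_force: 0.0
```

Run:
```python
from h import *
c=cam('wrist');save(c,'e.png')
w=cloud(c);X,Y,Z=w[...,0],w[...,1],w[...,2]
m=((Z>.143)&(Z<.158)&(abs(X-.56)<.05)&(abs(Y-.34)<.05)).astype(np.uint8)
q=w[m>0];print(len(q),cv2.minEnclosingCircle(q[:,:2].astype(np.float32)*1000),np.median(q[:,2]))
print(telemetry.state()['ee_pos'])
```

```text
4015 ((557.892333984375, 338.7237243652344), 26.656570434570312) 0.14885803397883282
[0.56513086 0.3373937  0.22994367]
```

View pics/e.png

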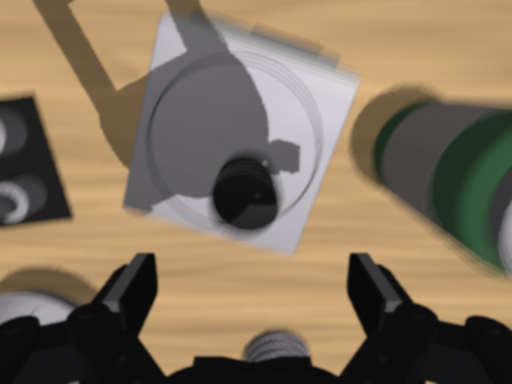

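The wrist view is slightly blurred because the arm was still settling. It shows the canister at about (245,192) between ring and pan edge, with the jar clear of the fingers. Depth puts the canister at (0.558, 0.340), which agrees.

>>> jog_arm:
  linear:
    - [0,0,-0.7]
    - [0,0,-0.7]
    - [0,0,-0.7]
    - [0,0,-0.6]
    - [0,0,-0.4]
  dr:
    - [0,0,0]
    - [0,0,0]
    - [0,0,0]
    - [0,0,0]
    - [0,0,0]

```text
time: 1.4
ee_pos: [0.5573, 0.3423, 0.1041]
tcp_rot: [[-1.0, -0.001, -0.003], [-0.001, 1.0, -0.001], [0.003, -0.001, -1.0]]
ft_force: [-0.1, 0.3, 0.8]
gripper_width: 1.002
gripper_force: 0.0
```

>>> jog_arm:
  linear:
    - [0,0,0]
    - [0,0,0]
    - [0,0,0]
    - [0,0,0]
    - [0,0,0]
  dr:
    - [0,0,0]
    - [0,0,0]
    - [0,0,0]
    - [0,0,0]
    - [0,0,0]
  grip: 0.5
  grip_force: 25

```text
time: 1.82
ee_pos: [0.5588, 0.343, 0.1087]
tcp_rot: [[-1.0, -0.001, 0.002], [-0.001, 1.0, 0.001], [-0.002, 0.001, -1.0]]
ft_force: [1.5, -0.1, 0.9]
gripper_width: 0.599
gripper_force: 30.2
```

>>> jog_arm:
  linear:
    - [0,0,0]
    - [0,0,0]
    - [0,0,0]
    - [0,0,0]
    - [0,0,0]
  dr:
    - [0,0,0]
    - [0,0,0]
    - [0,0,0]
    - [0,0,0]
    - [0,0,0]

```text
time: 2.23
ee_pos: [0.5585, 0.3428, 0.1075]
tcp_rot: [[-1.0, -0.001, 0.0], [-0.001, 1.0, 0.0], [-0.0, 0.0, -1.0]]
ft_force: [2.6, 1.3, 1.8]
gripper_width: 0.599
gripper_force: 30.3
```

>>> jog_arm:
  linear:
    - [0,0,0.5]
    - [0,0,1]
    - [-0.785,-0.929,0]
    - [-0.785,-0.929,0]
    - [-0.785,-0.929,0]
  dr:
    - [0,0,0]
    - [0,0,0]
    - [0,0,0]
    - [0,0,0]
    - [0,0,0]

```text
time: 2.65
ee_pos: [0.4763, 0.2464, 0.1668]
tcp_rot: [[-1.0, -0.002, -0.001], [-0.002, 1.0, -0.0], [0.001, -0.0, -1.0]]
ft_force: [-0.8, -1.1, -1.0]
gripper_width: 0.598
gripper_force: 30.1
```

>>> jog_arm:
  linear:
    - [-0.785,-0.929,0]
    - [-0.785,-0.929,0]
    - [-0.785,-0.929,0]
    - [0,0,-0.5]
    - [0,0,-0.8]
  dr:
    - [0,0,0]
    - [0,0,0]
    - [0,0,0]
    - [0,0,0]
    - [0,0,0]

```text
time: 3.07
ee_pos: [0.3974, 0.1509, 0.1177]
tcp_rot: [[-1.0, 0.001, 0.007], [0.001, 1.0, 0.001], [-0.007, 0.001, -1.0]]
ft_force: [2.3, -0.2, -1.9]
gripper_width: 0.604
gripper_force: 30.0
```

>>> jog_arm:
  linear:
    - [0,0,-0.8]
    - [0,0,-0.8]
    - [0,0,-0.5]
    - [0,0,-0.25]
    - [0,0,0]
  dr:
    - [0,0,0]
    - [0,0,0]
    - [0,0,0]
    - [0,0,0]
    - [0,0,0]

```text
time: 3.48
ee_pos: [0.3961, 0.1515, 0.0199]
tcp_rot: [[-1.0, -0.001, -0.003], [-0.001, 1.0, -0.001], [0.003, -0.001, -1.0]]
ft_force: [0.3, 0.7, -1.1]
gripper_width: 0.601
gripper_force: 30.3
```

>>> jog_arm:
  linear:
    - [0,0,0]
    - [0,0,0]
    - [0,0,0]
    - [0,0,0]
    - [0,0,0]
  dr:
    - [0,0,0]
    - [0,0,0]
    - [0,0,0]
    - [0,0,0]
    - [0,0,0]

```text
time: 3.9
ee_pos: [0.3971, 0.1518, 0.0216]
tcp_rot: [[-1.0, -0.001, 0.001], [-0.001, 1.0, 0.0], [-0.001, 0.0, -1.0]]
ft_force: [0.6, -0.3, -1.1]
gripper_width: 0.599
gripper_force: 30.3
```

>>> jog_arm:
  linear:
    - [0,0,-0.05]
    - [0,0,0]
    - [0,0,0]
    - [0,0,0]
    - [0,0,0]
  dr:
    - [0,0,0]
    - [0,0,0]
    - [0,0,0]
    - [0,0,0]
    - [0,0,0]

```text
time: 4.32
ee_pos: [0.397, 0.1518, 0.0193]
tcp_rot: [[-1.0, -0.001, -0.0], [-0.001, 1.0, -0.0], [0.0, -0.0, -1.0]]
ft_force: [0.9, -0.4, -1.2]
gripper_width: 0.601
gripper_force: 30.3
```

>>> jog_arm:
  linear:
    - [0,0,0]
    - [0,0,0]
    - [0,0,0]
    - [0,0,0]
    - [0,0,0]
  dr:
    - [0,0,0]
    - [0,0,0]
    - [0,0,0]
    - [0,0,0]
    - [0,0,0]
  grip: 0.8

```text
time: 4.73
ee_pos: [0.397, 0.1518, 0.0193]
tcp_rot: [[-1.0, -0.001, 0.0], [-0.001, 1.0, -0.0], [-0.0, -0.0, -1.0]]
ft_force: [-0.7, -0.3, -0.9]
gripper_width: 0.803
gripper_force: 0.0
```

>>> jog_arm:
  linear:
    - [0,0,0.5]
    - [0,0,0.9]
    - [0,0,0.9]
    - [0,0,0.9]
    - [0,0,0.8]
  dr:
    - [0,0,0]
    - [0,0,0]
    - [0,0,0]
    - [0,0,0]
    - [0,0,0]

```text
time: 5.15
ee_pos: [0.3968, 0.1518, 0.1816]
tcp_rot: [[-1.0, -0.001, 0.001], [-0.001, 1.0, 0.0], [-0.001, 0.0, -1.0]]
ft_force: [0.3, 0.8, -0.4]
gripper_width: 0.804
gripper_force: 0.0
```

>>> jog_arm:
  linear:
    - [0.79,-0.5,0]
    - [0.79,-0.5,0]
    - [0.79,-0.5,0]
    - [0.79,-0.5,0]
    - [0,0,0]
  dr:
    - [0,0,0]
    - [0,0,0]
    - [0,0,0]
    - [0,0,0]
    - [0,0,0]
  grip: 0.6

```text
time: 5.57
ee_pos: [0.5272, 0.0685, 0.1784]
tcp_rot: [[-1.0, 0.002, 0.0], [0.002, 1.0, -0.001], [-0.0, -0.001, -1.0]]
ft_force: [-0.1, 0.6, -0.8]
gripper_width: 0.601
gripper_force: 0.0
```

>>> jog_arm:
  linear:
    - [0,0,0]
    - [0,0,0]
    - [0,0,0]
    - [0,0,0]
    - [0,0,0]
  dr:
    - [0,0,0]
    - [0,0,0]
    - [0,0,0]
    - [0,0,0]
    - [0,0,0]

```text
time: 5.98
ee_pos: [0.5229, 0.0724, 0.1797]
tcp_rot: [[-1.0, -0.002, 0.001], [-0.002, 1.0, -0.0], [-0.001, -0.0, -1.0]]
ft_force: [0.0, 0.3, -0.1]
gripper_width: 0.6
gripper_force: 0.0
```

```bash
cat > wt.py <<'E'
from h import *
def tops(c,lo,hi,box,n=15):
    w=cloud(c);X,Y,Z=w[...,0],w[...,1],w[...,2]
    m=((Z>lo)&(Z<hi)&(X>box[0])&(X<box[1])&(Y>box[2])&(Y<box[3])).astype(np.uint8)
    k,l,s,_=cv2.connectedComponentsWithStats(m)
    for i in range(1,k):
        if s[i,4]>n:
            q=w[l==i];(x,y),r=cv2.minEnclosingCircle(q[:,:2].astype(np.float32)*1000);print('%.1f %.1f r%.1f z%.4f n%d'%(x,y,r,np.median(q[:,2]),s[i,4]))
E
python3 - <<'E'
from wt import *
c=cam('wrist');save(c,'f.png')
tops(c,.071,.080,(.42,.72,-.08,.16))
print('can');tops(cam('side'),.056,.068,(.33,.46,.08,.22))
tops(cam('scene'),.056,.068,(.33,.46,.08,.22))
print(telemetry.state()['ee_pos'])
E
```

```text
523.4 68.4 r11.7 z0.0743 n657
597.1 79.6 r12.1 z0.0744 n534
can
396.6 156.2 r27.2 z0.0610 n189
395.9 155.2 r28.2 z0.0607 n148
[0.52316525 0.07210318 0.17953621]
```

View pics/f.png

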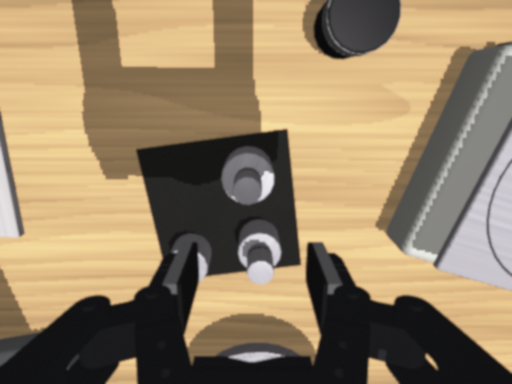

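The wrist view shows two weights at (248,178) and (260,255), with the third partly behind the left finger. The canister stands upright at (360,20). The released canister lies about 4 mm lower in y than the fixed cameras read, so I take 4 mm off y for positions measured from them.

>>> jog_arm:
  linear:
    - [0,-0.08,-0.5]
    - [0,0,-0.9]
    - [0,0,-0.9]
    - [0,0,-0.7]
    - [0,0,-0.36]
  dr:
    - [0,0,0]
    - [0,0,0]
    - [0,0,0]
    - [0,0,0]
    - [0,0,0]

```text
time: 6.55
ee_pos: [0.5217, 0.0687, 0.0415]
tcp_rot: [[-1.0, -0.001, -0.004], [-0.001, 1.0, -0.0], [0.004, -0.0, -1.0]]
ft_force: [-0.7, -0.0, 0.2]
gripper_width: 0.603
gripper_force: 0.0
```

>>> jog_arm:
  linear:
    - [0,0,0]
    - [0,0,0]
    - [0,0,0]
    - [0,0,0]
    - [0,0,0]
  dr:
    - [0,0,0]
    - [0,0,0]
    - [0,0,0]
    - [0,0,0]
    - [0,0,0]
  grip: 0.15
  grip_force: 40

```text
time: 6.97
ee_pos: [0.5237, 0.0686, 0.0458]
tcp_rot: [[-1.0, -0.001, 0.001], [-0.001, 1.0, -0.0], [-0.001, -0.0, -1.0]]
ft_force: [-0.0, 0.2, -4.4]
gripper_width: 0.268
gripper_force: 39.3
```

>>> jog_arm:
  linear:
    - [0,0,0]
    - [0,0,0]
    - [0,0,0]
    - [0,0,0]
    - [0,0,0]
  dr:
    - [0,0,0]
    - [0,0,0]
    - [0,0,0]
    - [0,0,0]
    - [0,0,0]

```text
time: 7.38
ee_pos: [0.5238, 0.0686, 0.0457]
tcp_rot: [[-1.0, -0.001, 0.001], [-0.001, 1.0, -0.0], [-0.001, -0.0, -1.0]]
ft_force: [-1.2, -0.4, 7.4]
gripper_width: 0.269
gripper_force: 40.8
```

>>> jog_arm:
  linear:
    - [0,0,0.5]
    - [0,0,1]
    - [0,0,1]
    - [0,0,0.6]
    - [0.02,0.9,0]
  dr:
    - [0,0,0]
    - [0,0,0]
    - [0,0,0]
    - [0,0,0]
    - [0,0,0]

```text
time: 7.8
ee_pos: [0.5264, 0.1012, 0.1747]
tcp_rot: [[-1.0, 0.003, 0.008], [0.003, 1.0, -0.002], [-0.008, -0.002, -1.0]]
ft_force: [1.1, -0.8, -5.2]
gripper_width: 0.268
gripper_force: 40.7
```

>>> jog_arm:
  linear:
    - [0.02,0.9,0]
    - [0.02,0.9,0]
    - [0.02,0.9,0]
    - [0.02,0.9,0]
    - [0.02,0.9,0]
  dr:
    - [0,0,0]
    - [0,0,0]
    - [0,0,0]
    - [0,0,0]
    - [0,0,0]

```text
time: 8.22
ee_pos: [0.5277, 0.2864, 0.1687]
tcp_rot: [[-1.0, -0.001, -0.0], [-0.001, 1.0, -0.0], [0.0, -0.0, -1.0]]
ft_force: [0.9, -0.4, -4.9]
gripper_width: 0.266
gripper_force: 40.7
```

>>> jog_arm:
  linear:
    - [0.02,0.9,0]
    - [0.02,0.9,0]
    - [0,0,0]
    - [0,0,0]
    - [0,0,0]
  dr:
    - [0,0,0]
    - [0,0,0]
    - [0,0,0]
    - [0,0,0]
    - [0,0,0]

```text
time: 8.63
ee_pos: [0.5295, 0.3564, 0.1683]
tcp_rot: [[-1.0, -0.001, -0.001], [-0.001, 1.0, -0.001], [0.001, -0.001, -1.0]]
ft_force: [-0.4, -0.1, -4.2]
gripper_width: 0.267
gripper_force: 41.1
```

>>> jog_arm:
  linear:
    - [0,0,0]
    - [0,0,0]
    - [0,0,0]
    - [0,0,0]
    - [0,0,0]
  dr:
    - [0,0,0]
    - [0,0,0]
    - [0,0,0]
    - [0,0,0]
    - [0,0,0]

```text
time: 9.05
ee_pos: [0.5299, 0.3562, 0.169]
tcp_rot: [[-1.0, -0.0, 0.0], [-0.0, 1.0, -0.0], [-0.0, -0.0, -1.0]]
ft_force: [0.9, 1.0, -5.9]
gripper_width: 0.262
gripper_force: 41.1
```

Run:
```python
from wt import *
c=cam('wrist');save(c,'g.png')
w=cloud(c);X,Y,Z=w[...,0],w[...,1],w[...,2]
m=(Z>.082)&(Z<.093)&(abs(X-.53)<.13)&(abs(Y-.33)<.13)
q=w[m];print(cv2.minAreaRect(q[:,:2].astype(np.float32)*1000),np.median(q[:,2]))
print(telemetry.state()['ee_pos'],telemetry.state()['ft_force'])
```

```text
((529.7584838867188, 327.58831787109375), (170.38160705566406, 170.25607299804688), 72.96343231201172) 0.08729908326654295
[0.52984367 0.35631177 0.16899188] [ 0.29245861 -0.52917736 -4.67725308]
```

View pics/g.png

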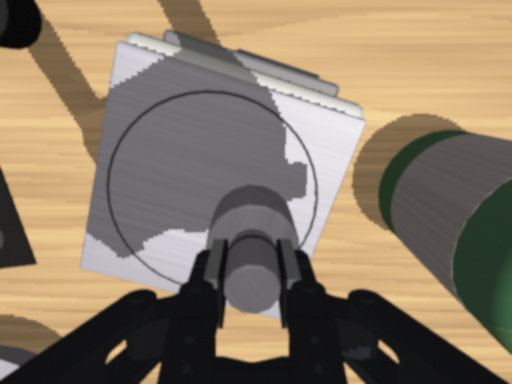

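The weight hangs over the pan at about (250,265) and all of the ring is in view. The pan rectangle is centred at (0.530, 0.3276), 170 mm across, z 0.087. Lowering gently.

>>> jog_arm:
  linear:
    - [0,0.1,-0.3]
    - [0,0,-0.3]
    - [0,0,-0.2]
    - [0,0,-0.1]
    - [0,0,0]
  dr:
    - [0,0,0]
    - [0,0,0]
    - [0,0,0]
    - [0,0,0]
    - [0,0,0]

```text
time: 9.52
ee_pos: [0.5292, 0.3603, 0.1311]
tcp_rot: [[-1.0, -0.001, -0.002], [-0.001, 1.0, -0.001], [0.002, -0.001, -1.0]]
ft_force: [-0.7, -0.4, -5.3]
gripper_width: 0.267
gripper_force: 41.3
```

>>> jog_arm:
  linear:
    - [0,0,-0.03]
    - [0,0,-0.03]
    - [0,0,-0.03]
    - [0,0,-0.02]
    - [0,0,0]
  dr:
    - [0,0,0]
    - [0,0,0]
    - [0,0,0]
    - [0,0,0]
    - [0,0,0]

```text
time: 9.93
ee_pos: [0.53, 0.3607, 0.1289]
tcp_rot: [[-1.0, -0.001, 0.001], [-0.001, 1.0, 0.0], [-0.001, 0.0, -1.0]]
ft_force: [0.7, -0.6, -1.0]
gripper_width: 0.271
gripper_force: 41.5
```

>>> jog_arm:
  linear:
    - [0,0,-0.02]
    - [0,0,0]
    - [0,0,0]
    - [0,0,0]
    - [0,0,0]
  dr:
    - [0,0,0]
    - [0,0,0]
    - [0,0,0]
    - [0,0,0]
    - [0,0,0]

```text
time: 10.35
ee_pos: [0.5299, 0.3607, 0.1279]
tcp_rot: [[-1.0, -0.001, 0.001], [-0.001, 1.0, 0.0], [-0.001, 0.0, -1.0]]
ft_force: [1.9, 1.6, 1.6]
gripper_width: 0.267
gripper_force: 41.6
```

>>> jog_arm:
  linear:
    - [0,0,0]
    - [0,0,0]
    - [0,0,0]
    - [0,0,0]
    - [0,0,0]
  dr:
    - [0,0,0]
    - [0,0,0]
    - [0,0,0]
    - [0,0,0]
    - [0,0,0]
  grip: 0.5

```text
time: 10.77
ee_pos: [0.5297, 0.3606, 0.1276]
tcp_rot: [[-1.0, -0.001, -0.0], [-0.001, 1.0, -0.0], [0.0, -0.0, -1.0]]
ft_force: [-1.0, -0.6, -0.2]
gripper_width: 0.498
gripper_force: 0.0
```

>>> jog_arm:
  linear:
    - [0,0,0.3]
    - [0,0,0.8]
    - [0,0,0.9]
    - [0,0,0]
    - [0,0,0]
  dr:
    - [0,0,0]
    - [0,0,0]
    - [0,0,0]
    - [0,0,0]
    - [0,0,0]

```text
time: 11.18
ee_pos: [0.5305, 0.361, 0.2109]
tcp_rot: [[-1.0, -0.001, 0.004], [-0.001, 1.0, 0.002], [-0.004, 0.002, -1.0]]
ft_force: [0.4, -0.1, -0.9]
gripper_width: 0.498
gripper_force: 0.0
```

Run:
```python
from wt import *
for n in('scene','side','wrist'):
    print(n);tops(cam(n),.148,.166,(.44,.62,.25,.42))
    tops(cam(n),.069,.080,(.45,.68,-.05,.13))
```

```text
scene
532.1 362.6 r12.5 z0.1558 n61
613.6 8.9 r13.8 z0.0735 n36
598.2 83.0 r11.7 z0.0739 n33
side
530.1 364.7 r12.7 z0.1569 n59
598.9 84.1 r12.6 z0.0736 n34
wrist
529.7 360.9 r11.9 z0.1564 n1107
```

>>> jog_arm:
  linear:
    - [0.2125,-0.876,0]
    - [0.2125,-0.876,0]
    - [0.2125,-0.876,0]
    - [0.2125,-0.876,-0.2]
    - [0.2125,-0.876,-0.2]
  dr:
    - [0,0,0]
    - [0,0,0]
    - [0,0,0]
    - [0,0,0]
    - [0,0,0]

```text
time: 11.9
ee_pos: [0.5723, 0.1838, 0.1914]
tcp_rot: [[-1.0, -0.001, 0.0], [-0.001, 1.0, -0.0], [-0.0, -0.0, -1.0]]
ft_force: [0.6, -0.4, -0.3]
gripper_width: 0.499
gripper_force: 0.0
```

>>> jog_arm:
  linear:
    - [0.2125,-0.876,-0.2]
    - [0.2125,-0.876,-0.2]
    - [0.2125,-0.876,-0.2]
    - [0,0,0]
    - [0,0,0]
  dr:
    - [0,0,0]
    - [0,0,0]
    - [0,0,0]
    - [0,0,0]
    - [0,0,0]

```text
time: 12.32
ee_pos: [0.5977, 0.0785, 0.1666]
tcp_rot: [[-1.0, 0.002, -0.002], [0.002, 1.0, -0.0], [0.002, -0.0, -1.0]]
ft_force: [0.2, 0.7, 0.2]
gripper_width: 0.506
gripper_force: 0.0
```

>>> jog_arm:
  linear:
    - [0,0,0]
    - [0,0,0]
    - [0,0,0]
    - [0,0,0]
    - [0,0,0]
  dr:
    - [0,0,0]
    - [0,0,0]
    - [0,0,0]
    - [0,0,0]
    - [0,0,0]

```text
time: 12.73
ee_pos: [0.5977, 0.081, 0.1678]
tcp_rot: [[-1.0, -0.002, 0.0], [-0.002, 1.0, -0.0], [-0.0, -0.0, -1.0]]
ft_force: [-0.2, 0.3, -1.0]
gripper_width: 0.5
gripper_force: 0.0
```

Run:
```python
from wt import *
tops(cam('wrist'),.070,.080,(.45,.68,-.05,.13));print(telemetry.state()['ee_pos'])
```

```text
597.3 79.5 r11.9 z0.0742 n733
613.1 8.0 r11.9 z0.0741 n710
[0.59768654 0.08083648 0.16777077]
```

>>> jog_arm:
  linear:
    - [0,-0.03,-0.5]
    - [0,0,-0.9]
    - [0,0,-0.9]
    - [0,0,-0.5]
    - [0,0,-0.26]
  dr:
    - [0,0,0]
    - [0,0,0]
    - [0,0,0]
    - [0,0,0]
    - [0,0,0]

```text
time: 13.2
ee_pos: [0.5963, 0.0793, 0.0422]
tcp_rot: [[-1.0, -0.001, -0.004], [-0.001, 1.0, -0.0], [0.004, -0.0, -1.0]]
ft_force: [-0.7, 0.0, -0.6]
gripper_width: 0.5
gripper_force: 0.0
```

>>> jog_arm:
  linear:
    - [0,0,0]
    - [0,0,0]
    - [0,0,0]
    - [0,0,0]
    - [0,0,0]
  dr:
    - [0,0,0]
    - [0,0,0]
    - [0,0,0]
    - [0,0,0]
    - [0,0,0]
  grip: 0.15

```text
time: 13.62
ee_pos: [0.5982, 0.0791, 0.0464]
tcp_rot: [[-1.0, -0.001, 0.001], [-0.001, 1.0, -0.0], [-0.001, -0.0, -1.0]]
ft_force: [0.5, 0.4, -4.1]
gripper_width: 0.269
gripper_force: 39.9
```

>>> jog_arm:
  linear:
    - [0,0,0]
    - [0,0,0]
    - [0,0,0]
    - [0,0,0]
    - [0,0,0]
  dr:
    - [0,0,0]
    - [0,0,0]
    - [0,0,0]
    - [0,0,0]
    - [0,0,0]

```text
time: 14.03
ee_pos: [0.5979, 0.0791, 0.0455]
tcp_rot: [[-1.0, -0.001, 0.0], [-0.001, 1.0, -0.0], [-0.0, -0.0, -1.0]]
ft_force: [-1.0, 0.4, -0.1]
gripper_width: 0.265
gripper_force: 40.2
```

>>> jog_arm:
  linear:
    - [0,0,0.5]
    - [0,0,1]
    - [0,0,1]
    - [0,0,0.6]
    - [0,0,0]
  dr:
    - [0,0,0]
    - [0,0,0]
    - [0,0,0]
    - [0,0,0]
    - [0,0,0]

```text
time: 14.45
ee_pos: [0.5997, 0.0791, 0.1753]
tcp_rot: [[-1.0, -0.001, 0.008], [-0.001, 1.0, -0.0], [-0.008, -0.0, -1.0]]
ft_force: [0.9, -0.1, -2.7]
gripper_width: 0.265
gripper_force: 40.3
```

>>> jog_arm:
  linear:
    - [-0.14,0.825,0]
    - [-0.14,0.825,0]
    - [-0.14,0.825,0]
    - [-0.14,0.825,0]
    - [-0.14,0.825,0]
  dr:
    - [0,0,0]
    - [0,0,0]
    - [0,0,0]
    - [0,0,0]
    - [0,0,0]

```text
time: 14.87
ee_pos: [0.569, 0.2454, 0.1682]
tcp_rot: [[-1.0, -0.0, -0.001], [-0.0, 1.0, -0.0], [0.001, -0.0, -1.0]]
ft_force: [0.0, -0.5, -4.8]
gripper_width: 0.266
gripper_force: 40.4
```

>>> jog_arm:
  linear:
    - [-0.14,0.825,0]
    - [-0.14,0.825,0]
    - [0,0,0]
    - [0,0,0]
    - [0,0,0]
  dr:
    - [0,0,0]
    - [0,0,0]
    - [0,0,0]
    - [0,0,0]
    - [0,0,0]

```text
time: 15.28
ee_pos: [0.5583, 0.3098, 0.1682]
tcp_rot: [[-1.0, -0.001, -0.001], [-0.001, 1.0, -0.001], [0.001, -0.001, -1.0]]
ft_force: [0.4, 0.1, -4.3]
gripper_width: 0.265
gripper_force: 40.7
```

>>> jog_arm:
  linear:
    - [0,0,0]
    - [0,0,0]
    - [0,0,0]
    - [0,0,0]
    - [0,0,0]
  dr:
    - [0,0,0]
    - [0,0,0]
    - [0,0,0]
    - [0,0,0]
    - [0,0,0]

```text
time: 15.7
ee_pos: [0.5587, 0.3097, 0.1693]
tcp_rot: [[-1.0, -0.0, 0.0], [-0.0, 1.0, -0.0], [-0.0, -0.0, -1.0]]
ft_force: [-0.1, 0.9, -3.8]
gripper_width: 0.269
gripper_force: 40.7
```

>>> jog_arm:
  linear:
    - [0,0,-0.3]
    - [0,0,-0.35]
    - [0,0,-0.23]
    - [0,0,-0.1]
    - [0,0,0]
  dr:
    - [0,0,0]
    - [0,0,0]
    - [0,0,0]
    - [0,0,0]
    - [0,0,0]

```text
time: 16.12
ee_pos: [0.5581, 0.3099, 0.1286]
tcp_rot: [[-1.0, -0.001, -0.002], [-0.001, 1.0, -0.001], [0.002, -0.001, -1.0]]
ft_force: [-0.5, -0.6, -3.3]
gripper_width: 0.266
gripper_force: 40.9
```

>>> jog_arm:
  linear:
    - [0,0,-0.03]
    - [0,0,-0.03]
    - [0,0,-0.03]
    - [0,0,-0.03]
    - [0,0,0]
  dr:
    - [0,0,0]
    - [0,0,0]
    - [0,0,0]
    - [0,0,0]
    - [0,0,0]

```text
time: 16.53
ee_pos: [0.5588, 0.3102, 0.1256]
tcp_rot: [[-1.0, -0.001, 0.001], [-0.001, 1.0, 0.0], [-0.001, 0.0, -1.0]]
ft_force: [1.1, 0.8, -0.7]
gripper_width: 0.27
gripper_force: 41.1
```

>>> jog_arm:
  linear:
    - [0,0,0]
    - [0,0,0]
    - [0,0,0]
    - [0,0,0]
    - [0,0,0]
  dr:
    - [0,0,0]
    - [0,0,0]
    - [0,0,0]
    - [0,0,0]
    - [0,0,0]

```text
time: 16.95
ee_pos: [0.5587, 0.3102, 0.1255]
tcp_rot: [[-1.0, -0.001, 0.0], [-0.001, 1.0, 0.0], [-0.0, 0.0, -1.0]]
ft_force: [1.5, 1.3, -0.5]
gripper_width: 0.267
gripper_force: 41.1
```

>>> jog_arm:
  linear:
    - [0,0,-0.01]
    - [0,0,0]
    - [0,0,0]
    - [0,0,0]
    - [0,0,0]
  dr:
    - [0,0,0]
    - [0,0,0]
    - [0,0,0]
    - [0,0,0]
    - [0,0,0]
  grip: 0.45

```text
time: 17.37
ee_pos: [0.5585, 0.3101, 0.1249]
tcp_rot: [[-1.0, -0.001, -0.0], [-0.001, 1.0, -0.0], [0.0, -0.0, -1.0]]
ft_force: [-0.3, 1.1, 0.0]
gripper_width: 0.45
gripper_force: 0.0
```

>>> jog_arm:
  linear:
    - [0,0,0.3]
    - [0,0,0.8]
    - [0,0,0.9]
    - [0.15,-0.84,0]
    - [0.15,-0.84,0]
  dr:
    - [0,0,0]
    - [0,0,0]
    - [0,0,0]
    - [0,0,0]
    - [0,0,0]

```text
time: 17.78
ee_pos: [0.5711, 0.2435, 0.2083]
tcp_rot: [[-1.0, -0.004, 0.004], [-0.004, 1.0, 0.001], [-0.004, 0.001, -1.0]]
ft_force: [1.3, -0.3, -0.7]
gripper_width: 0.45
gripper_force: 0.0
```

>>> jog_arm:
  linear:
    - [0.15,-0.84,0]
    - [0.15,-0.84,0]
    - [0.15,-0.84,0]
    - [0.15,-0.84,-0.3]
    - [0.15,-0.84,-0.3]
  dr:
    - [0,0,0]
    - [0,0,0]
    - [0,0,0]
    - [0,0,0]
    - [0,0,0]

```text
time: 18.2
ee_pos: [0.601, 0.0733, 0.1824]
tcp_rot: [[-1.0, -0.001, 0.002], [-0.001, 1.0, -0.0], [-0.002, -0.0, -1.0]]
ft_force: [0.4, -0.0, -0.2]
gripper_width: 0.449
gripper_force: 0.0
```

>>> jog_arm:
  linear:
    - [0.15,-0.84,-0.3]
    - [0.15,-0.84,0]
    - [0,0,0]
    - [0,0,0]
    - [0,0,0]
  dr:
    - [0,0,0]
    - [0,0,0]
    - [0,0,0]
    - [0,0,0]
    - [0,0,0]

```text
time: 18.62
ee_pos: [0.6126, 0.0078, 0.1696]
tcp_rot: [[-1.0, -0.0, 0.001], [-0.0, 1.0, 0.0], [-0.001, 0.0, -1.0]]
ft_force: [0.4, -0.3, 0.2]
gripper_width: 0.449
gripper_force: 0.0
```

>>> jog_arm:
  linear:
    - [0,0,0]
    - [0,0,0]
    - [0,0,0]
    - [0,0,0]
    - [0,0,0]
  dr:
    - [0,0,0]
    - [0,0,0]
    - [0,0,0]
    - [0,0,0]
    - [0,0,0]

```text
time: 19.03
ee_pos: [0.6125, 0.0081, 0.1689]
tcp_rot: [[-1.0, -0.001, 0.0], [-0.001, 1.0, -0.0], [-0.0, -0.0, -1.0]]
ft_force: [-1.3, 0.0, 0.3]
gripper_width: 0.451
gripper_force: 0.0
```

Run:
```python
from wt import *
tops(cam('wrist'),.070,.080,(.45,.68,-.05,.13));print(telemetry.state()['ee_pos'])
tops(cam('side'),.145,.163,(.44,.64,.25,.42))
```

```text
613.3 7.6 r11.9 z0.0742 n721
[0.61253579 0.0080088  0.16892741]
557.9 316.1 r12.9 z0.1538 n56
531.4 364.4 r13.0 z0.1535 n61
```

>>> jog_arm:
  linear:
    - [0.02,0,-0.5]
    - [0,0,-0.9]
    - [0,0,-0.9]
    - [0,0,-0.5]
    - [0,0,-0.28]
  dr:
    - [0,0,0]
    - [0,0,0]
    - [0,0,0]
    - [0,0,0]
    - [0,0,0]

```text
time: 19.55
ee_pos: [0.612, 0.0078, 0.0426]
tcp_rot: [[-1.0, -0.001, -0.004], [-0.001, 1.0, 0.0], [0.004, 0.0, -1.0]]
ft_force: [-0.6, -1.5, -0.1]
gripper_width: 0.45
gripper_force: 0.0
```

>>> jog_arm:
  linear:
    - [0,0,0]
    - [0,0,0]
    - [0,0,0]
    - [0,0,0]
    - [0,0,0]
  dr:
    - [0,0,0]
    - [0,0,0]
    - [0,0,0]
    - [0,0,0]
    - [0,0,0]
  grip: 0.15

```text
time: 19.97
ee_pos: [0.6139, 0.0076, 0.0468]
tcp_rot: [[-1.0, -0.001, 0.002], [-0.001, 1.0, -0.0], [-0.002, -0.0, -1.0]]
ft_force: [0.8, 0.2, -4.2]
gripper_width: 0.267
gripper_force: 39.3
```

>>> jog_arm:
  linear:
    - [0,0,0]
    - [0,0,0]
    - [0,0,0]
    - [0,0,0]
    - [0,0,0]
  dr:
    - [0,0,0]
    - [0,0,0]
    - [0,0,0]
    - [0,0,0]
    - [0,0,0]

```text
time: 20.38
ee_pos: [0.6133, 0.0077, 0.0457]
tcp_rot: [[-1.0, -0.001, -0.0], [-0.001, 1.0, -0.0], [0.0, -0.0, -1.0]]
ft_force: [-0.9, -0.5, -3.9]
gripper_width: 0.265
gripper_force: 39.3
```

>>> jog_arm:
  linear:
    - [0,0,0.5]
    - [0,0,1]
    - [0,0,1]
    - [0,0,0.6]
    - [0,0,0]
  dr:
    - [0,0,0]
    - [0,0,0]
    - [0,0,0]
    - [0,0,0]
    - [0,0,0]

```text
time: 20.8
ee_pos: [0.6153, 0.0075, 0.1759]
tcp_rot: [[-1.0, -0.001, 0.008], [-0.001, 1.0, -0.001], [-0.008, -0.001, -1.0]]
ft_force: [1.4, -0.8, -3.7]
gripper_width: 0.264
gripper_force: 40.1
```

>>> jog_arm:
  linear:
    - [-0.308,0.842,0]
    - [-0.308,0.842,0]
    - [-0.308,0.842,0]
    - [-0.308,0.842,0]
    - [-0.308,0.842,0]
  dr:
    - [0,0,0]
    - [0,0,0]
    - [0,0,0]
    - [0,0,0]
    - [0,0,0]

```text
time: 21.22
ee_pos: [0.5506, 0.1774, 0.1687]
tcp_rot: [[-1.0, -0.0, -0.001], [-0.0, 1.0, -0.0], [0.001, -0.0, -1.0]]
ft_force: [2.1, -0.2, -3.6]
gripper_width: 0.268
gripper_force: 40.2
```

>>> jog_arm:
  linear:
    - [-0.308,0.842,0]
    - [-0.308,0.842,0]
    - [-0.308,0.842,0]
    - [-0.308,0.842,0]
    - [0,0,0]
  dr:
    - [0,0,0]
    - [0,0,0]
    - [0,0,0]
    - [0,0,0]
    - [0,0,0]

```text
time: 21.63
ee_pos: [0.4998, 0.3157, 0.1687]
tcp_rot: [[-1.0, -0.005, -0.002], [-0.005, 1.0, 0.001], [0.002, 0.001, -1.0]]
ft_force: [0.6, 1.1, -3.9]
gripper_width: 0.266
gripper_force: 40.6
```

>>> jog_arm:
  linear:
    - [0,0,0]
    - [0,0,0]
    - [0,0,0]
    - [0,0,0]
    - [0,0,0]
  dr:
    - [0,0,0]
    - [0,0,0]
    - [0,0,0]
    - [0,0,0]
    - [0,0,0]

```text
time: 22.05
ee_pos: [0.5029, 0.31, 0.1696]
tcp_rot: [[-1.0, 0.001, -0.0], [0.001, 1.0, -0.0], [0.0, -0.0, -1.0]]
ft_force: [0.3, 0.2, -4.3]
gripper_width: 0.266
gripper_force: 40.6
```

>>> jog_arm:
  linear:
    - [-0.03,0,-0.35]
    - [0,0,-0.35]
    - [0,0,-0.24]
    - [0,0,-0.1]
    - [0,0,0]
  dr:
    - [0,0,0]
    - [0,0,0]
    - [0,0,0]
    - [0,0,0]
    - [0,0,0]

```text
time: 22.47
ee_pos: [0.5011, 0.3104, 0.1272]
tcp_rot: [[-1.0, -0.0, -0.001], [-0.0, 1.0, -0.001], [0.001, -0.001, -1.0]]
ft_force: [0.5, -0.0, -4.1]
gripper_width: 0.268
gripper_force: 40.6
```

>>> jog_arm:
  linear:
    - [0,0,-0.03]
    - [0,0,-0.03]
    - [0,0,-0.03]
    - [0,0,-0.03]
    - [0,0,0]
  dr:
    - [0,0,0]
    - [0,0,0]
    - [0,0,0]
    - [0,0,0]
    - [0,0,0]

```text
time: 22.88
ee_pos: [0.5014, 0.3109, 0.1234]
tcp_rot: [[-1.0, -0.001, 0.0], [-0.001, 1.0, 0.0], [-0.0, 0.0, -1.0]]
ft_force: [0.6, -0.7, -2.4]
gripper_width: 0.272
gripper_force: 40.9
```

>>> jog_arm:
  linear:
    - [0,0,-0.02]
    - [0,0,0]
    - [0,0,0]
    - [0,0,0]
    - [0,0,0]
  dr:
    - [0,0,0]
    - [0,0,0]
    - [0,0,0]
    - [0,0,0]
    - [0,0,0]

```text
time: 23.3
ee_pos: [0.5014, 0.3109, 0.1226]
tcp_rot: [[-1.0, -0.001, 0.0], [-0.001, 1.0, 0.0], [-0.0, 0.0, -1.0]]
ft_force: [2.0, 0.5, -1.4]
gripper_width: 0.267
gripper_force: 40.9
```

>>> jog_arm:
  linear:
    - [0,0,-0.02]
    - [0,0,0]
    - [0,0,0]
    - [0,0,0]
    - [0,0,0]
  dr:
    - [0,0,0]
    - [0,0,0]
    - [0,0,0]
    - [0,0,0]
    - [0,0,0]

```text
time: 23.72
ee_pos: [0.5013, 0.3108, 0.1218]
tcp_rot: [[-1.0, -0.001, 0.0], [-0.001, 1.0, 0.0], [-0.0, 0.0, -1.0]]
ft_force: [0.9, 1.0, 0.2]
gripper_width: 0.266
gripper_force: 40.9
```

>>> jog_arm:
  linear:
    - [0,0,0]
    - [0,0,0]
    - [0,0,0]
    - [0,0,0]
    - [0,0,0]
  dr:
    - [0,0,0]
    - [0,0,0]
    - [0,0,0]
    - [0,0,0]
    - [0,0,0]
  grip: 0.45

```text
time: 24.13
ee_pos: [0.5012, 0.3108, 0.1216]
tcp_rot: [[-1.0, -0.001, -0.0], [-0.001, 1.0, -0.0], [0.0, -0.0, -1.0]]
ft_force: [-0.7, -0.5, 0.2]
gripper_width: 0.451
gripper_force: 0.0
```

>>> jog_arm:
  linear:
    - [0,0,0.3]
    - [0,0,0.8]
    - [0,0,0.9]
    - [0,-0.8,0.5]
    - [0,-0.8,0.5]
  dr:
    - [0,0,0]
    - [0,0,0]
    - [0,0,0]
    - [0,0,0]
    - [0,0,0]

```text
time: 24.55
ee_pos: [0.5011, 0.247, 0.2443]
tcp_rot: [[-1.0, -0.003, 0.002], [-0.003, 1.0, 0.001], [-0.002, 0.001, -1.0]]
ft_force: [0.2, 0.8, -0.4]
gripper_width: 0.452
gripper_force: 0.0
```

>>> jog_arm:
  linear:
    - [-0.1,-0.9,0]
    - [-0.1,-0.9,0]
    - [-0.1,-0.9,0]
    - [-0.1,-0.9,0]
    - [-0.1,-0.9,0]
  dr:
    - [0,0,0]
    - [0,0,0]
    - [0,0,0]
    - [0,0,0]
    - [0,0,0]
  grip: 0.6

```text
time: 24.97
ee_pos: [0.4807, 0.0653, 0.2428]
tcp_rot: [[-1.0, -0.001, 0.001], [-0.001, 1.0, -0.0], [-0.001, -0.0, -1.0]]
ft_force: [1.4, -0.8, 0.3]
gripper_width: 0.604
gripper_force: 0.0
```

Run:
```python
from wt import *
c=cam('scene');save(c,'i.png',(170,110,430,310),3.0)
for n in('scene','side'):
    c=cam(n);tops(c,.143,.163,(.44,.64,.25,.42))
    print('can');tops(c,.056,.068,(.33,.46,.08,.22))
    print('grip');tops(c,.038,.05,(.38,.53,-.3,-.15))
print(telemetry.state()['ee_pos'])
```

```text
502.7 312.9 r12.8 z0.1502 n59
558.9 311.8 r13.0 z0.1503 n60
531.2 363.7 r12.1 z0.1506 n65
can
396.6 155.6 r27.4 z0.0602 n148
grip
449.1 -208.0 r19.8 z0.0437 n40
559.0 313.7 r13.0 z0.1507 n56
503.2 315.4 r12.2 z0.1510 n55
529.5 364.7 r12.6 z0.1508 n58
can
394.3 155.2 r29.4 z0.0616 n189
grip
449.6 -205.1 r20.9 z0.0431 n47
[0.48116056 0.06475637 0.24287418]
```

View pics/i.png

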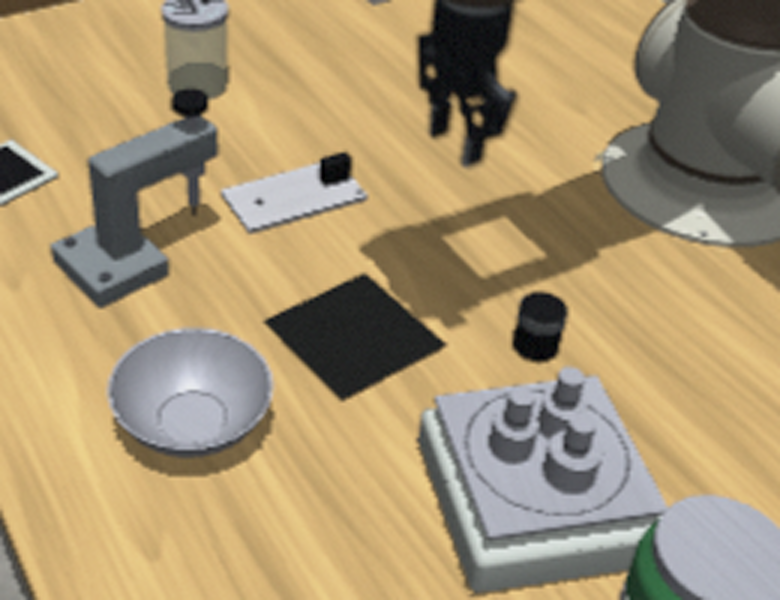

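The scene crop shows all three weights standing inside the ring, with tops at z 0.1505 (pan down about 8 mm). The canister stands at (540,325), and the plate and punch haven't moved. Next I'll go above the punch to measure the spot and knob with the wrist camera.

>>> jog_arm:
  linear:
    - [0.466,-0.859,0.25]
    - [0.466,-0.859,0.25]
    - [0.466,-0.859,0.25]
    - [0.466,-0.859,0.25]
    - [0.466,-0.859,0.25]
  dr:
    - [0,0,0]
    - [0,0,0]
    - [0,0,0]
    - [0,0,0]
    - [0,0,0]

```text
time: 25.53
ee_pos: [0.5753, -0.1057, 0.2929]
tcp_rot: [[-1.0, -0.002, 0.001], [-0.002, 1.0, -0.0], [-0.001, -0.0, -1.0]]
ft_force: [0.7, 0.4, 0.8]
gripper_width: 0.604
gripper_force: 0.0
```

>>> jog_arm:
  linear:
    - [0.466,-0.859,0.25]
    - [0.466,-0.859,0]
    - [0.466,-0.859,0]
    - [0,0,0]
    - [0,0,0]
  dr:
    - [0,0,0]
    - [0,0,0]
    - [0,0,0]
    - [0,0,0]
    - [0,0,0]

```text
time: 25.95
ee_pos: [0.6312, -0.2088, 0.3006]
tcp_rot: [[-1.0, 0.0, -0.002], [0.0, 1.0, 0.001], [0.002, 0.001, -1.0]]
ft_force: [-0.6, 0.1, -0.7]
gripper_width: 0.596
gripper_force: 0.0
```

>>> jog_arm:
  linear:
    - [0,0,0]
    - [0,0,0]
    - [0,0,0]
    - [0,0,0]
    - [0,0,0]
  dr:
    - [0,0,0]
    - [0,0,0]
    - [0,0,0]
    - [0,0,0]
    - [0,0,0]

```text
time: 26.37
ee_pos: [0.6303, -0.2073, 0.3023]
tcp_rot: [[-1.0, -0.002, 0.001], [-0.002, 1.0, -0.0], [-0.001, -0.0, -1.0]]
ft_force: [0.3, -0.0, 0.3]
gripper_width: 0.604
gripper_force: 0.0
```

Run:
```python
from wt import *
c=cam('wrist');save(c,'j.png',None,1.5)
import pickle;pickle.dump(c,open('j.pkl','wb'))
tops(c,.187,.203,(.6,.72,-.27,-.15));print('grip');tops(c,.038,.05,(.38,.53,-.3,-.15))
w=cloud(c);X,Y,Z=w[...,0],w[...,1],w[...,2]
m=(Z>.006)&(Z<.014)&(X>.38)&(X<.64)&(Y>-.30)&(Y<-.12)&(c['frame'].mean(-1)>110)
k,l,s,_=cv2.connectedComponentsWithStats(m.astype(np.uint8));i=1+s[1:,4].argmax()
print(cv2.minAreaRect(w[l==i][:,:2].astype(np.float32)*1000),s[i,4])
print(telemetry.state()['ee_pos'])
```

```text
651.2 -211.1 r21.9 z0.1952 n2144
grip
465.6 -212.3 r10.0 z0.0446 n154
((524.5570678710938, -214.12216186523438), (90.12297821044922, 140.4459991455078), 88.27894592285156) 8426
[ 0.63029717 -0.20751939  0.30216654]
```

View pics/j.png

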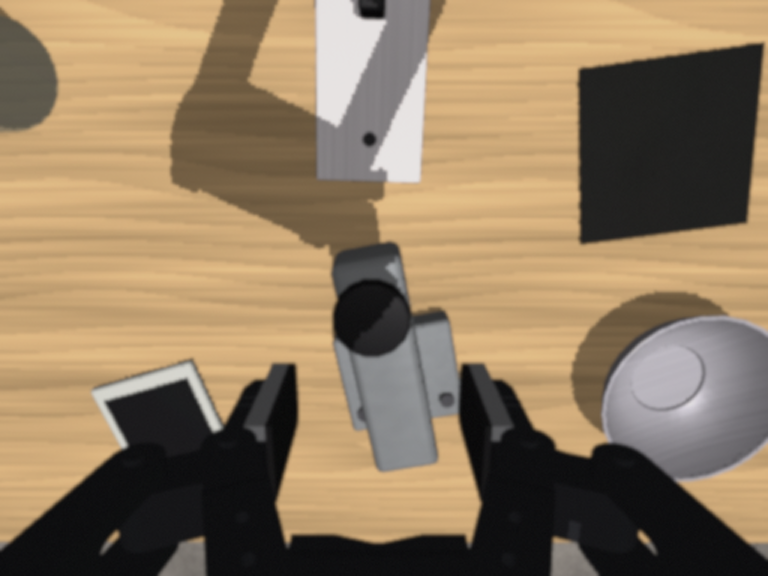

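The wrist view shows the spot at (369,139), the knob at (372,318) and the plate nearly aligned with world x.

Run:
```python
from wt import *
import pickle
c=pickle.load(open('j.pkl','rb'))
g=c['frame'].mean(-1);s=g[80:106,230:262];v,u=np.nonzero(s<60);u0,v0=u.mean()+230,v.mean()+80;print(u0,v0,len(u))
print('spot',ray(c,u0,v0,.01))
print('knob',ray(c,372/1.5,318/1.5,.196))
# plate long edge: px left edge (317,20)->(317,178); right edge (430,..)
for p in((317,20),(317,175),(429,60),(421,182)):print(ray(c,p[0]/1.5,p[1]/1.5,.01))
print(-c['R'].T@c['t'])
```

```text
246.0 92.5 44
spot [ 0.55944933 -0.2144388   0.01      ]
knob [ 0.64880116 -0.21021498  0.196     ]
[ 0.46994447 -0.25497229  0.01      ]
[ 0.58939299 -0.25941195  0.01      ]
[ 0.4986799  -0.16580185  0.01      ]
[ 0.59526531 -0.16958121  0.01      ]
[ 0.55187749 -0.20732879  0.4440005 ]
```

>>> jog_arm:
  linear:
    - [-0.9,-0.02,-0.2]
    - [-0.9,-0.02,-0.2]
    - [-0.9,-0.02,-0.3]
    - [-0.9,0,-0.3]
    - [-0.9,0,-0.5]
  dr:
    - [0,0,-0.1]
    - [0,0,-0.1]
    - [0,0,-0.1]
    - [0,0,-0.1]
    - [0,0,0]

```text
time: 26.83
ee_pos: [0.449, -0.2102, 0.2422]
tcp_rot: [[-0.999, 0.034, 0.002], [0.034, 0.999, -0.001], [-0.002, -0.001, -1.0]]
ft_force: [1.0, -1.5, 1.5]
gripper_width: 0.601
gripper_force: 0.0
```

>>> jog_arm:
  linear:
    - [0,0,-0.8]
    - [0,0,-0.8]
    - [0,0,-0.8]
    - [0,0,-0.5]
    - [0,0,0]
  dr:
    - [0,0,0]
    - [0,0,0]
    - [0,0,0]
    - [0,0,0]
    - [0,0,0]

```text
time: 27.25
ee_pos: [0.4487, -0.2093, 0.122]
tcp_rot: [[-0.999, 0.034, -0.005], [0.034, 0.999, 0.003], [0.005, 0.003, -1.0]]
ft_force: [-0.5, 0.7, -0.8]
gripper_width: 0.603
gripper_force: 0.0
```

>>> jog_arm:
  linear:
    - [0,0,0]
    - [0,0,0]
    - [0,0,0]
    - [0,0,0]
    - [0,0,0]
  dr:
    - [0,0,0]
    - [0,0,0]
    - [0,0,0]
    - [0,0,0]
    - [0,0,0]

```text
time: 27.67
ee_pos: [0.4507, -0.2107, 0.1266]
tcp_rot: [[-0.999, 0.034, 0.001], [0.034, 0.999, -0.001], [-0.001, -0.001, -1.0]]
ft_force: [-0.5, -0.1, 0.5]
gripper_width: 0.6
gripper_force: 0.0
```

Run:
```python
from wt import *
c=cam('wrist')
tops(c,.036,.052,(.38,.53,-.3,-.15));print(telemetry.state()['ee_pos'])
for n in('scene','side'): tops(cam(n),.036,.052,(.38,.53,-.25,-.16))
```

```text
449.2 -212.0 r21.1 z0.0451 n1474
[ 0.45064014 -0.21061546  0.12635947]
449.6 -206.7 r21.4 z0.0429 n45
450.8 -207.4 r21.6 z0.0441 n52
```

>>> jog_arm:
  linear:
    - [0,0,-0.5]
    - [0,0,-0.8]
    - [0,0,-0.7]
    - [0,0,-0.4]
    - [0,0,-0.2]
  dr:
    - [0,0,0]
    - [0,0,0]
    - [0,0,0]
    - [0,0,0]
    - [0,0,0]

```text
time: 28.23
ee_pos: [0.4494, -0.2099, 0.0195]
tcp_rot: [[-0.999, 0.034, -0.002], [0.034, 0.999, 0.002], [0.003, 0.001, -1.0]]
ft_force: [-1.0, 0.4, -0.7]
gripper_width: 0.599
gripper_force: 0.0
```

>>> jog_arm:
  linear:
    - [0,0,-0.05]
    - [0,0,0]
    - [0,0,0]
    - [0,0,0]
    - [0,0,0]
  dr:
    - [0,0,0]
    - [0,0,0]
    - [0,0,0]
    - [0,0,0]
    - [0,0,0]

```text
time: 28.65
ee_pos: [0.4509, -0.2108, 0.0206]
tcp_rot: [[-0.999, 0.034, 0.001], [0.034, 0.999, -0.001], [-0.001, -0.001, -1.0]]
ft_force: [0.6, 0.3, -0.6]
gripper_width: 0.6
gripper_force: 0.0
```

>>> jog_arm:
  linear:
    - [0,0,0]
    - [0,0,0]
    - [0,0,0]
    - [0,0,0]
    - [0,0,0]
  dr:
    - [0,0,0]
    - [0,0,0]
    - [0,0,0]
    - [0,0,0]
    - [0,0,0]
  grip: 0.1
  grip_force: 25

```text
time: 29.07
ee_pos: [0.4506, -0.2107, 0.0201]
tcp_rot: [[-0.999, 0.034, 0.001], [0.034, 0.999, -0.001], [-0.001, -0.001, -1.0]]
ft_force: [-1.5, -0.7, 6.0]
gripper_width: 0.227
gripper_force: 25.3
```

>>> jog_arm:
  linear:
    - [0,0,0]
    - [0,0,0]
    - [0,0,0]
    - [0,0,0]
    - [0,0,0]
  dr:
    - [0,0,0]
    - [0,0,0]
    - [0,0,0]
    - [0,0,0]
    - [0,0,0]

```text
time: 29.48
ee_pos: [0.4506, -0.2107, 0.0201]
tcp_rot: [[-0.999, 0.034, 0.0], [0.034, 0.999, -0.001], [-0.0, -0.001, -1.0]]
ft_force: [-2.0, 0.4, 6.9]
gripper_width: 0.231
gripper_force: 25.3
```

>>> jog_arm:
  linear:
    - [0.2,0,0]
    - [0.5,0.02,0]
    - [0.5,0.02,0]
    - [0.5,0.02,0]
    - [0.4,0.02,0]
  dr:
    - [0,0,0]
    - [0,0,0]
    - [0,0,0]
    - [0,0,0]
    - [0,0,0]

```text
time: 29.9
ee_pos: [0.5353, -0.2074, 0.02]
tcp_rot: [[-0.999, 0.034, -0.001], [0.034, 0.999, -0.0], [0.001, -0.0, -1.0]]
ft_force: [-10.0, -0.4, 15.5]
gripper_width: 0.228
gripper_force: 26.8
```

>>> jog_arm:
  linear:
    - [0.2,0.01,0]
    - [0,0,0]
    - [0,0,0]
    - [0,0,0]
    - [0,0,0]
  dr:
    - [0,0,0]
    - [0,0,0]
    - [0,0,0]
    - [0,0,0]
    - [0,0,0]

```text
time: 30.32
ee_pos: [0.5428, -0.207, 0.02]
tcp_rot: [[-0.999, 0.034, 0.001], [0.034, 0.999, -0.0], [-0.001, -0.0, -1.0]]
ft_force: [5.7, 0.6, 4.8]
gripper_width: 0.233
gripper_force: 25.5
```

>>> jog_arm:
  linear:
    - [0,0,0]
    - [0,0,0]
    - [0,0,0]
    - [0,0,0]
    - [0,0,0]
  dr:
    - [0,0,0]
    - [0,0,0]
    - [0,0,0]
    - [0,0,0]
    - [0,0,0]

```text
time: 30.73
ee_pos: [0.5426, -0.207, 0.02]
tcp_rot: [[-0.999, 0.034, 0.001], [0.034, 0.999, -0.0], [-0.001, -0.0, -1.0]]
ft_force: [4.9, 0.4, 4.1]
gripper_width: 0.234
gripper_force: 25.5
```

Run:
```python
from wt import *
import pickle
a=cam('scene');b=cam('side');pickle.dump((a,b),open('k.pkl','wb'))
def crop(c):
    u,v=proj(c,(.645,-.21,.02)).astype(int);x0,y0=u-30,v-30;save(c,'tmp.png',(x0,y0,x0+60,y0+60),6.6);return cv2.imread('pics/tmp.png'),(x0,y0)
(i,p),(j,q)=crop(a),crop(b);cv2.imwrite('pics/k.png',np.hstack([i,j]));print(p,q,i.shape)
```

```text
(np.int64(206), np.int64(151)) (np.int64(243), np.int64(150)) (396, 396, 3)
```

View pics/k.png

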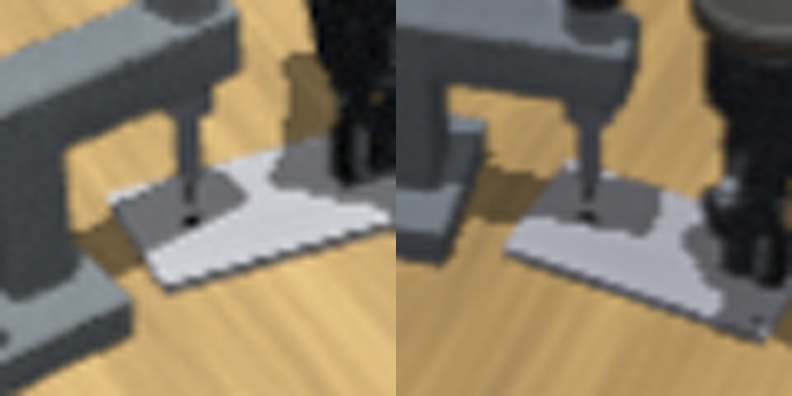

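The paired crop shows the spot just under the pin tip in both views. In the scene half the pin axis is at about x 190 and the spot at (192,220). In the side half the axis is at about 588 and the spot at (588,216).

Run:
```python
from wt import *
import pickle
a,b=pickle.load(open('k.pkl','rb'))
for c,(x0,y0),off,pin in((a,(206,151),0,(190,202)),(b,(243,150),396,(588,204))):
    s=6.6
    g=c['frame'].mean(-1)
    P=[(np.array(proj(c,(.650,-.211,h)))-(x0,y0)+.0)*s+(off,0) for h in(.08,.06,.024,.010)];print(np.round(P,1))
    for h,p in((.01,(192,220) if off==0 else (588,216)),(.024,pin)):
        print(h,ray(c,x0+(p[0]-off)/s,y0+p[1]/s,h))
    # subpixel columns: dark-weighted centroid of the pin rows
    for r in range(y0+18,y0+35):
        row=g[r,x0+20:x0+38];d=np.clip(row.max()-row,0,None);print(r, row.astype(int))
```

```text
[[186.4 117.6]
 [187.6 146.4]
 [189.7 197.1]
 [190.5 216.4]]
0.01 [ 0.65056828 -0.20764561  0.01      ]
0.024 [ 0.65166995 -0.20687107  0.024     ]
169 [122 144 163 164 166 149 104  69  70  70 136 178 175 170 164 160 162 167]
170 [165 164 166 164 169 158 117  72  70  69 132 179 178 175 169 164 160 162]
171 [167 166 165 163 166 156 117  69  71  67 131 177 180 179 174 168 163 162]
172 [168 170 167 166 165 155 114  72  71  69 126 171 178 180 176 174 167 163]
173 [166 167 169 168 168 155 117  71  69  70 108 158 176 179 178 176 171 166]
174 [161 168 170 169 168 158 118  69  72  69 108 154 171 176 179 186 184 185]
175 [163 164 169 170 168 167 132  69  70  72 106 147 171 179 182 205 210 205]
176 [164 164 166 170 170 165 130  70  68  69  92 119 162 191 198 205 205 204]
177 [168 166 165 171 170 147 108  77  73  70  87 107 111 112 151 196 204 204]
178 [176 178 167 162 156 118 109  94  72  76 101 110 109 108 109 152 194 201]
179 [194 194 164 112 113 112 110  95  55  79 109 110 109 109 109 110 149 195]
180 [166 112 114 114 112 109 109  95  57  80 111 108 108 108 109 108 109 160]
181 [110 112 109
[... 1075 characters left out ...]
0 138 140 134 125 117 153 115  68  63  68 118 143 143 137 140 144 144]
176 [ 87 122 132 119 106  99 103  82  65  62  76 148 164 141 123 134 142 140]
177 [ 76  81  82  91  95  97  96  90  69  58  74 100 105 103 100 107 108 116]
178 [76 75 81 92 96 95 98 95 68 52 84 95 96 96 97 97 97 97]
179 [76 77 91 97 97 97 98 96 64 53 86 96 97 95 95 97 97 97]
180 [78 93 97 98 98 97 97 96 75 75 92 96 95 96 96 97 97 96]
181 [87 95 96 96 96 96 97 96 92 93 96 97 96 96 96 96 96 95]
182 [106 109 109 110 101  95  95  74  46  45  83  95  96  96  95  96  94  93]
183 [171 171 172 169 133 110 108  92  75  54  70  90  96  94  95  95  95  93]
184 [175 173 173 173 171 169 171 171 169 133 109 108 108 108 108  99  95  94]
```

The lateral offsets between pin and spot are about 0.5 mm in the scene view and 0.8 mm in the side view, well inside 6 mm. Releasing the plate and going to the plunger.

>>> jog_arm:
  linear:
    - [0,0,0]
    - [0,0,0]
    - [0,0,0]
    - [0,0,0]
    - [0,0,0]
  dr:
    - [0,0,0]
    - [0,0,0]
    - [0,0,0]
    - [0,0,0]
    - [0,0,0]
  grip: 0.5

```text
time: 31.25
ee_pos: [0.5422, -0.2068, 0.0195]
tcp_rot: [[-0.999, 0.034, -0.0], [0.034, 0.999, 0.0], [0.0, 0.0, -1.0]]
ft_force: [-0.9, 0.8, 0.1]
gripper_width: 0.501
gripper_force: 0.0
```

>>> jog_arm:
  linear:
    - [0,0,0.3]
    - [0,0,0.9]
    - [0,0,1]
    - [0,0,1]
    - [0,0,1]
  dr:
    - [0,0,0]
    - [0,0,0]
    - [0,0,0]
    - [0,0,0]
    - [0,0,0]

```text
time: 31.67
ee_pos: [0.5419, -0.2066, 0.1906]
tcp_rot: [[-0.999, 0.034, 0.0], [0.034, 0.999, -0.0], [-0.0, -0.0, -1.0]]
ft_force: [1.1, -0.7, -0.5]
gripper_width: 0.501
gripper_force: 0.0
```

>>> jog_arm:
  linear:
    - [0,0,1]
    - [0.5,0,0.8]
    - [0.6,-0.03,0]
    - [0.8,-0.03,0]
    - [0.8,-0.03,0]
  dr:
    - [0,0,0]
    - [0,0,0]
    - [0,0,0]
    - [0,0,0]
    - [0,0,0]
  grip: 0

```text
time: 32.08
ee_pos: [0.6513, -0.2104, 0.2619]
tcp_rot: [[-0.999, 0.035, 0.002], [0.035, 0.999, -0.001], [-0.002, -0.001, -1.0]]
ft_force: [-0.1, -0.4, 0.1]
gripper_width: 0.0
gripper_force: 0.0
```

>>> jog_arm:
  linear:
    - [0,0,0]
    - [0,0,0]
    - [0,0,0]
    - [0,0,0]
    - [0,0,0]
  dr:
    - [0,0,0]
    - [0,0,0]
    - [0,0,0]
    - [0,0,0]
    - [0,0,0]

```text
time: 32.5
ee_pos: [0.6497, -0.2105, 0.2607]
tcp_rot: [[-0.999, 0.035, 0.001], [0.035, 0.999, -0.001], [-0.001, -0.001, -1.0]]
ft_force: [0.1, -0.3, 0.3]
gripper_width: -0.002
gripper_force: 0.0
```

Run:
```python
from wt import *
print(telemetry.state()['ee_pos'],telemetry.state()['gripper_width'])
a=cam('scene');b=cam('side')
for c in(a,b): print('grip');tops(c,.036,.052,(.48,.60,-.26,-.15)); print('pan');tops(c,.143,.163,(.44,.64,.25,.42))
def crop(c):
    u,v=proj(c,(.645,-.21,.02)).astype(int);x0,y0=u-30,v-30;save(c,'tmp.png',(x0,y0,x0+60,y0+60),6.6);return cv2.imread('pics/tmp.png')
cv2.imwrite('pics/l.png',np.hstack([crop(a),crop(b)]))
```

```text
[ 0.6496741  -0.21053964  0.26073036] -0.0015111209615067621
grip
541.2 -204.0 r21.1 z0.0435 n49
pan
502.4 313.7 r12.5 z0.1503 n55
558.3 313.0 r12.2 z0.1502 n60
529.9 363.3 r12.3 z0.1505 n65
grip
541.9 -197.2 r20.1 z0.0440 n53
pan
560.6 314.2 r13.7 z0.1507 n57
502.0 316.3 r13.5 z0.1516 n56
529.3 365.6 r13.3 z0.1505 n59
```

View pics/l.png

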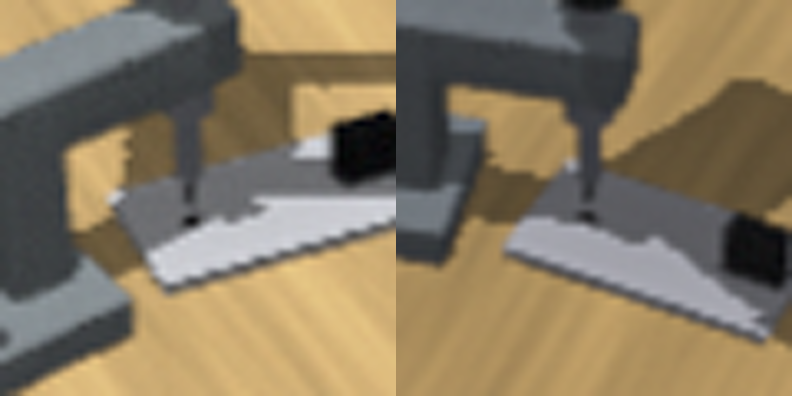

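The plate stayed put after release: the spot is still under the pin at (192,220) and (587,216). Pressing now.

>>> jog_arm:
  linear:
    - [0,0,-0.5]
    - [0,0,-0.6]
    - [0,0,-0.3]
    - [0,0,-0.2]
    - [0,0,0]
  dr:
    - [0,0,0]
    - [0,0,0]
    - [0,0,0]
    - [0,0,0]
    - [0,0,0]

```text
time: 33.02
ee_pos: [0.6498, -0.2104, 0.1944]
tcp_rot: [[-0.999, 0.034, -0.002], [0.034, 0.999, 0.001], [0.002, 0.001, -1.0]]
ft_force: [-0.3, -0.3, 1.0]
gripper_width: -0.0
gripper_force: 0.4
```

>>> jog_arm:
  linear:
    - [0,0,-0.1]
    - [0,0,-0.1]
    - [0,0,-0.1]
    - [0,0,-0.05]
    - [0,0,0]
  dr:
    - [0,0,0]
    - [0,0,0]
    - [0,0,0]
    - [0,0,0]
    - [0,0,0]

```text
time: 33.43
ee_pos: [0.6507, -0.2107, 0.1821]
tcp_rot: [[-0.999, 0.034, 0.001], [0.034, 0.999, -0.001], [-0.001, -0.001, -1.0]]
ft_force: [2.1, 0.0, 3.6]
gripper_width: 0.0
gripper_force: 1.7
```

Small extra steps until the force rises.

>>> jog_arm:
  linear:
    - [0,0,-0.03]
    - [0,0,-0.02]
    - [0,0,0]
    - [0,0,0]
    - [0,0,0]
  dr:
    - [0,0,0]
    - [0,0,0]
    - [0,0,0]
    - [0,0,0]
    - [0,0,0]

```text
time: 33.85
ee_pos: [0.6508, -0.2107, 0.1817]
tcp_rot: [[-0.999, 0.034, 0.002], [0.034, 0.999, -0.001], [-0.002, -0.001, -1.0]]
ft_force: [-3.9, 0.6, 16.1]
gripper_width: -0.001
gripper_force: 8.1
```

>>> jog_arm:
  linear:
    - [0,0,0]
    - [0,0,0]
    - [0,0,0]
    - [0,0,0]
    - [0,0,0]
  dr:
    - [0,0,0]
    - [0,0,0]
    - [0,0,0]
    - [0,0,0]
    - [0,0,0]

```text
time: 34.27
ee_pos: [0.6508, -0.2107, 0.1817]
tcp_rot: [[-0.999, 0.034, 0.002], [0.034, 0.999, -0.001], [-0.002, -0.001, -1.0]]
ft_force: [-3.2, 1.0, 16.8]
gripper_width: -0.004
gripper_force: 8.1
```

Run:
```python
from wt import *
a=cam('scene');b=cam('side')
def crop(c):
    u,v=proj(c,(.645,-.21,.02)).astype(int);x0,y0=u-30,v-30;save(c,'tmp.png',(x0,y0,x0+60,y0+60),6.6);return cv2.imread('pics/tmp.png')
cv2.imwrite('pics/m.png',np.hstack([crop(a),crop(b)]))
for c in(a,b):tops(c,.143,.163,(.44,.64,.25,.42))
print(telemetry.state()['ee_pos'],telemetry.state()['ft_force'])
```

```text
503.2 313.7 r12.5 z0.1505 n57
559.4 312.9 r13.0 z0.1507 n59
531.2 362.7 r12.8 z0.1509 n64
559.9 314.2 r13.8 z0.1512 n55
502.5 315.2 r13.0 z0.1512 n57
529.4 365.1 r12.6 z0.1515 n56
[ 0.65083026 -0.21068268  0.1817159 ] [-2.75319911  1.39178176 15.54866742]
```

View pics/m.png

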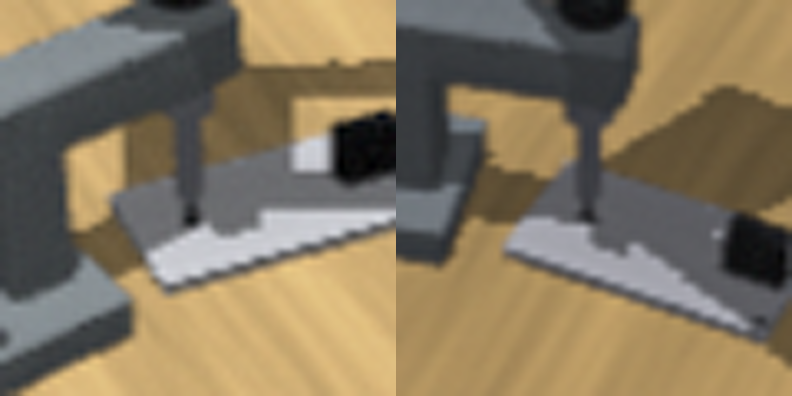

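The pin now rests in the spot in both views, with 16 N on the plunger. Letting it up and going back to the plate's block.

>>> jog_arm:
  linear:
    - [0,0,0.3]
    - [0,0,0.8]
    - [0,0,0.9]
    - [-0.7,0.02,0]
    - [-0.8,0.03,0]
  dr:
    - [0,0,0]
    - [0,0,0]
    - [0,0,0]
    - [0,0,0]
    - [0,0,0]
  grip: 0

```text
time: 34.78
ee_pos: [0.5914, -0.2088, 0.262]
tcp_rot: [[-0.999, 0.033, 0.004], [0.033, 0.999, -0.002], [-0.004, -0.002, -1.0]]
ft_force: [-0.7, -0.7, -0.0]
gripper_width: -0.0
gripper_force: 0.0
```

>>> jog_arm:
  linear:
    - [-0.8,0.03,0]
    - [-0.4,0.02,0]
    - [0,0,-0.5]
    - [0,0,-0.8]
    - [0,0,-0.8]
  dr:
    - [0,0,0]
    - [0,0,0]
    - [0,0,0]
    - [0,0,0]
    - [0,0,0]
  grip: 0.55

```text
time: 35.2
ee_pos: [0.5425, -0.2067, 0.1763]
tcp_rot: [[-0.999, 0.034, 0.003], [0.034, 0.999, -0.001], [-0.003, -0.001, -1.0]]
ft_force: [0.3, 0.5, -2.0]
gripper_width: 0.547
gripper_force: 0.0
```

>>> jog_arm:
  linear:
    - [0,0,-0.5]
    - [0,0,0]
    - [0,0,0]
    - [0,0,0]
    - [0,0,0]
  dr:
    - [0,0,0]
    - [0,0,0]
    - [0,0,0]
    - [0,0,0]
    - [0,0,0]

```text
time: 35.62
ee_pos: [0.5432, -0.2068, 0.1577]
tcp_rot: [[-0.999, 0.034, 0.002], [0.034, 0.999, -0.001], [-0.002, -0.001, -1.0]]
ft_force: [0.6, -0.3, 0.7]
gripper_width: 0.548
gripper_force: 0.0
```

Run:
```python
from wt import *
tops(cam('wrist'),.036,.052,(.48,.60,-.26,-.15));print(telemetry.state()['ee_pos'])
c=cam('side');tops(c,.036,.052,(.4,.60,-.26,-.12));tops(c,.185,.203,(.6,.72,-.27,-.15))
```

```text
541.4 -206.9 r21.0 z0.0452 n1139
[ 0.54305349 -0.20679722  0.15745903]
542.8 -198.8 r19.6 z0.0446 n49
652.7 -203.5 r23.8 z0.1943 n87
```

>>> jog_arm:
  linear:
    - [0,0,-0.8]
    - [0,0,-0.9]
    - [0,0,-0.9]
    - [0,0,-0.54]
    - [0,0,-0.3]
  dr:
    - [0,0,0]
    - [0,0,0]
    - [0,0,0]
    - [0,0,0]
    - [0,0,0]

```text
time: 36.13
ee_pos: [0.5415, -0.206, 0.0157]
tcp_rot: [[-0.999, 0.034, -0.002], [0.034, 0.999, 0.001], [0.002, 0.001, -1.0]]
ft_force: [-0.1, 1.3, 0.5]
gripper_width: 0.547
gripper_force: 0.0
```

>>> jog_arm:
  linear:
    - [0,0,0]
    - [0,0,0]
    - [0,0,0]
    - [0,0,0]
    - [0,0,0]
  dr:
    - [0,0,0]
    - [0,0,0]
    - [0,0,0]
    - [0,0,0]
    - [0,0,0]
  grip: 0.1

```text
time: 36.55
ee_pos: [0.5431, -0.2069, 0.0196]
tcp_rot: [[-0.999, 0.034, 0.002], [0.034, 0.999, -0.001], [-0.002, -0.001, -1.0]]
ft_force: [-1.0, -0.5, 6.1]
gripper_width: 0.231
gripper_force: 30.0
```

>>> jog_arm:
  linear:
    - [0,0,0]
    - [0,0,0]
    - [0,0,0]
    - [0,0,0]
    - [0,0,0]
  dr:
    - [0,0,0]
    - [0,0,0]
    - [0,0,0]
    - [0,0,0]
    - [0,0,0]

```text
time: 36.97
ee_pos: [0.5431, -0.2069, 0.0196]
tcp_rot: [[-0.999, 0.034, 0.002], [0.034, 0.999, -0.001], [-0.002, -0.001, -1.0]]
ft_force: [-0.8, 0.3, 8.1]
gripper_width: 0.23
gripper_force: 30.3
```

>>> jog_arm:
  linear:
    - [-0.3,0,0]
    - [-0.6,0,0]
    - [-0.6,0,0]
    - [-0.6,0,0]
    - [-0.6,0,0]
  dr:
    - [0,0,0]
    - [0,0,0]
    - [0,0,0]
    - [0,0,0]
    - [0,0,0]

```text
time: 37.38
ee_pos: [0.4349, -0.207, 0.0196]
tcp_rot: [[-0.999, 0.034, 0.004], [0.034, 0.999, -0.002], [-0.004, -0.002, -1.0]]
ft_force: [7.6, -0.4, 11.0]
gripper_width: 0.226
gripper_force: 30.7
```

>>> jog_arm:
  linear:
    - [-0.3,0,0]
    - [-0.15,0,0]
    - [0,0,0]
    - [0,0,0]
    - [0,0,0]
  dr:
    - [0,0,0]
    - [0,0,0]
    - [0,0,0]
    - [0,0,0]
    - [0,0,0]

```text
time: 37.8
ee_pos: [0.4162, -0.2071, 0.0196]
tcp_rot: [[-0.999, 0.034, -0.0], [0.034, 0.999, -0.001], [0.0, -0.001, -1.0]]
ft_force: [-15.4, -0.0, 24.2]
gripper_width: 0.229
gripper_force: 32.6
```

>>> jog_arm:
  linear:
    - [0,0,0]
    - [0,0,0]
    - [0,0,0]
    - [0,0,0]
    - [0,0,0]
  dr:
    - [0,0,0]
    - [0,0,0]
    - [0,0,0]
    - [0,0,0]
    - [0,0,0]
  grip: 0.5

```text
time: 38.22
ee_pos: [0.4165, -0.2064, 0.018]
tcp_rot: [[-0.999, 0.034, -0.0], [0.034, 0.999, -0.0], [0.0, -0.0, -1.0]]
ft_force: [0.6, -0.4, -0.2]
gripper_width: 0.496
gripper_force: 0.0
```

>>> jog_arm:
  linear:
    - [0,0,0.3]
    - [0,0,0.9]
    - [0,0,1]
    - [0,0,1]
    - [0,0,1]
  dr:
    - [0,0,0]
    - [0,0,0]
    - [0,0,0]
    - [0,0,0]
    - [0,0,0]

```text
time: 38.63
ee_pos: [0.416, -0.2062, 0.188]
tcp_rot: [[-0.999, 0.034, -0.0], [0.034, 0.999, 0.0], [0.0, 0.0, -1.0]]
ft_force: [0.5, -1.9, 0.7]
gripper_width: 0.502
gripper_force: 0.0
```

Run:
```python
from wt import *
for n in('scene','side'):
    c=cam(n);print('grip');tops(c,.036,.052,(.36,.60,-.26,-.12));print('can');tops(c,.056,.068,(.33,.46,.08,.22));print('w');tops(c,.143,.163,(.44,.64,.25,.42))
print(telemetry.state()['ee_pos'])
```

```text
grip
413.6 -206.7 r23.4 z0.0435 n46
can
395.6 156.0 r27.6 z0.0606 n146
w
503.0 313.1 r12.0 z0.1500 n58
558.5 312.2 r12.6 z0.1498 n59
531.1 362.4 r12.1 z0.1505 n62
grip
415.8 -202.0 r21.7 z0.0441 n53
can
396.7 157.2 r28.5 z0.0617 n193
w
560.4 314.0 r14.0 z0.1512 n58
502.4 315.0 r13.1 z0.1510 n57
529.6 364.7 r12.7 z0.1509 n59
[ 0.41820921 -0.20770263  0.19225143]
```

>>> jog_arm:
  linear:
    - [0.148,0.926,0.08]
    - [0.148,0.926,0.08]
    - [0.148,0.926,0.08]
    - [0.148,0.926,0.08]
    - [0.148,0.926,0]
  dr:
    - [0,0,0.1]
    - [0,0,0.1]
    - [0,0,0.1]
    - [0,0,0.1]
    - [0,0,0]
  grip: 0.45

```text
time: 39.15
ee_pos: [0.446, -0.0196, 0.1993]
tcp_rot: [[-1.0, -0.001, 0.001], [-0.001, 1.0, -0.0], [-0.001, -0.0, -1.0]]
ft_force: [0.6, 0.2, 0.4]
gripper_width: 0.449
gripper_force: 0.0
```

>>> jog_arm:
  linear:
    - [0.148,0.926,0]
    - [0.148,0.926,0]
    - [0.148,0.926,0]
    - [0.148,0.926,0]
    - [0.148,0.926,0]
  dr:
    - [0,0,0]
    - [0,0,0]
    - [0,0,0]
    - [0,0,0]
    - [0,0,0]

```text
time: 39.57
ee_pos: [0.4754, 0.166, 0.1986]
tcp_rot: [[-1.0, -0.001, -0.0], [-0.001, 1.0, -0.0], [0.0, -0.0, -1.0]]
ft_force: [0.2, -0.6, 0.6]
gripper_width: 0.445
gripper_force: 0.0
```

>>> jog_arm:
  linear:
    - [0.148,0.926,0]
    - [0.148,0.926,0]
    - [0.148,0.926,0]
    - [0.148,0.926,0]
    - [0,0,0]
  dr:
    - [0,0,0]
    - [0,0,0]
    - [0,0,0]
    - [0,0,0]
    - [0,0,0]

```text
time: 39.98
ee_pos: [0.4991, 0.3172, 0.1976]
tcp_rot: [[-1.0, -0.004, -0.001], [-0.004, 1.0, 0.001], [0.001, 0.001, -1.0]]
ft_force: [0.6, 0.1, -1.1]
gripper_width: 0.447
gripper_force: 0.0
```

>>> jog_arm:
  linear:
    - [0,0,0]
    - [0,0,0]
    - [0,0,0]
    - [0,0,0]
    - [0,0,0]
  dr:
    - [0,0,0]
    - [0,0,0]
    - [0,0,0]
    - [0,0,0]
    - [0,0,0]

```text
time: 40.4
ee_pos: [0.4994, 0.3112, 0.1991]
tcp_rot: [[-1.0, 0.0, 0.0], [0.0, 1.0, 0.0], [-0.0, 0.0, -1.0]]
ft_force: [-0.4, -0.5, 0.3]
gripper_width: 0.451
gripper_force: 0.0
```

Run:
```python
from wt import *
tops(cam('wrist'),.143,.16,(.44,.64,.25,.42));print(telemetry.state()['ee_pos'])
```

```text
501.8 310.9 r11.9 z0.1512 n1126
529.5 360.8 r12.0 z0.1511 n616
558.0 310.0 r12.1 z0.1511 n985
[0.49946037 0.31135537 0.19916821]
```

>>> jog_arm:
  linear:
    - [0.05,0,-0.4]
    - [0,0,-0.6]
    - [0,0,-0.5]
    - [0,0,-0.3]
    - [0,0,-0.1]
  dr:
    - [0,0,0]
    - [0,0,0]
    - [0,0,0]
    - [0,0,0]
    - [0,0,0]

```text
time: 40.87
ee_pos: [0.5007, 0.3114, 0.1211]
tcp_rot: [[-1.0, -0.0, -0.002], [-0.0, 1.0, -0.001], [0.002, -0.001, -1.0]]
ft_force: [0.5, -0.4, -0.0]
gripper_width: 0.447
gripper_force: 0.0
```

>>> jog_arm:
  linear:
    - [0,0,0]
    - [0,0,0]
    - [0,0,0]
    - [0,0,0]
    - [0,0,0]
  dr:
    - [0,0,0]
    - [0,0,0]
    - [0,0,0]
    - [0,0,0]
    - [0,0,0]
  grip: 0.15
  grip_force: 40

```text
time: 41.28
ee_pos: [0.5015, 0.3121, 0.1236]
tcp_rot: [[-1.0, -0.001, 0.001], [-0.001, 1.0, 0.0], [-0.001, 0.0, -1.0]]
ft_force: [-0.1, -0.3, -0.8]
gripper_width: 0.267
gripper_force: 39.2
```

>>> jog_arm:
  linear:
    - [0,0,0]
    - [0,0,0]
    - [0,0,0]
    - [0,0,0]
    - [0,0,0]
  dr:
    - [0,0,0]
    - [0,0,0]
    - [0,0,0]
    - [0,0,0]
    - [0,0,0]

```text
time: 41.7
ee_pos: [0.5014, 0.3121, 0.123]
tcp_rot: [[-1.0, -0.001, 0.0], [-0.001, 1.0, 0.0], [-0.0, 0.0, -1.0]]
ft_force: [1.6, -0.1, -0.4]
gripper_width: 0.266
gripper_force: 39.3
```

>>> jog_arm:
  linear:
    - [0,0,0.2]
    - [0,0,0.5]
    - [0,0,0.8]
    - [0.093,-0.825,0]
    - [0.093,-0.825,0]
  dr:
    - [0,0,0]
    - [0,0,0]
    - [0,0,0]
    - [0,0,0]
    - [0,0,0]

```text
time: 42.12
ee_pos: [0.5089, 0.2466, 0.1848]
tcp_rot: [[-1.0, -0.004, 0.002], [-0.004, 1.0, 0.001], [-0.002, 0.001, -1.0]]
ft_force: [1.0, -0.5, -4.2]
gripper_width: 0.268
gripper_force: 40.0
```

>>> jog_arm:
  linear:
    - [0.093,-0.825,0]
    - [0.093,-0.825,0]
    - [0.093,-0.825,0]
    - [0.093,-0.825,0]
    - [0.093,-0.825,0]
  dr:
    - [0,0,0]
    - [0,0,0]
    - [0,0,0]
    - [0,0,0]
    - [0,0,0]

```text
time: 42.53
ee_pos: [0.527, 0.0796, 0.1833]
tcp_rot: [[-1.0, -0.001, -0.0], [-0.001, 1.0, 0.0], [0.0, 0.0, -1.0]]
ft_force: [0.9, 0.4, -3.9]
gripper_width: 0.265
gripper_force: 40.0
```

>>> jog_arm:
  linear:
    - [0.093,-0.825,0]
    - [0.093,-0.825,0]
    - [0,0,0]
    - [0,0,-0.8]
    - [0,0,-0.8]
  dr:
    - [0,0,0]
    - [0,0,0]
    - [0,0,0]
    - [0,0,0]
    - [0,0,0]

```text
time: 42.95
ee_pos: [0.5356, 0.0144, 0.1198]
tcp_rot: [[-1.0, 0.001, 0.003], [0.001, 1.0, -0.0], [-0.003, -0.0, -1.0]]
ft_force: [0.0, 0.6, -5.0]
gripper_width: 0.268
gripper_force: 40.6
```

>>> jog_arm:
  linear:
    - [0,0,-0.8]
    - [0,0,-0.4]
    - [0,0,-0.2]
    - [0,0,0]
    - [0,0,0]
  dr:
    - [0,0,0]
    - [0,0,0]
    - [0,0,0]
    - [0,0,0]
    - [0,0,0]

```text
time: 43.37
ee_pos: [0.5352, 0.0151, 0.0638]
tcp_rot: [[-1.0, -0.001, 0.001], [-0.001, 1.0, -0.0], [-0.001, -0.0, -1.0]]
ft_force: [0.6, -0.1, -2.9]
gripper_width: 0.272
gripper_force: 40.4
```

>>> jog_arm:
  linear:
    - [0,0,-0.15]
    - [0,0,-0.15]
    - [0,0,-0.1]
    - [0,0,-0.03]
    - [0,0,0]
  dr:
    - [0,0,0]
    - [0,0,0]
    - [0,0,0]
    - [0,0,0]
    - [0,0,0]

```text
time: 43.78
ee_pos: [0.535, 0.015, 0.0461]
tcp_rot: [[-1.0, -0.001, 0.001], [-0.001, 1.0, -0.0], [-0.001, -0.0, -1.0]]
ft_force: [-1.5, -0.8, 1.9]
gripper_width: 0.268
gripper_force: 40.9
```

>>> jog_arm:
  linear:
    - [0,0,0]
    - [0,0,0]
    - [0,0,0]
    - [0,0,0]
    - [0,0,0]
  dr:
    - [0,0,0]
    - [0,0,0]
    - [0,0,0]
    - [0,0,0]
    - [0,0,0]

```text
time: 44.2
ee_pos: [0.535, 0.015, 0.0461]
tcp_rot: [[-1.0, -0.001, 0.001], [-0.001, 1.0, -0.0], [-0.001, -0.0, -1.0]]
ft_force: [-2.2, -1.4, 5.5]
gripper_width: 0.269
gripper_force: 41.1
```

>>> jog_arm:
  linear:
    - [0,0,0]
    - [0,0,0]
    - [0,0,0]
    - [0,0,0]
    - [0,0,0]
  dr:
    - [0,0,0]
    - [0,0,0]
    - [0,0,0]
    - [0,0,0]
    - [0,0,0]
  grip: 0.45

```text
time: 44.62
ee_pos: [0.5347, 0.0151, 0.0456]
tcp_rot: [[-1.0, -0.001, -0.0], [-0.001, 1.0, -0.0], [0.0, -0.0, -1.0]]
ft_force: [0.7, -0.0, 0.4]
gripper_width: 0.45
gripper_force: 0.0
```

>>> jog_arm:
  linear:
    - [0,0,0.3]
    - [0,0,0.9]
    - [0,0,1]
    - [0,0,1]
    - [0,0,0.8]
  dr:
    - [0,0,0]
    - [0,0,0]
    - [0,0,0]
    - [0,0,0]
    - [0,0,0]

```text
time: 45.03
ee_pos: [0.5347, 0.0151, 0.2098]
tcp_rot: [[-1.0, -0.001, 0.002], [-0.001, 1.0, -0.0], [-0.002, -0.0, -1.0]]
ft_force: [0.3, -0.1, -0.4]
gripper_width: 0.449
gripper_force: 0.0
```

>>> jog_arm:
  linear:
    - [0.065,0.821,0]
    - [0.065,0.821,0]
    - [0.065,0.821,0]
    - [0.065,0.821,0]
    - [0.065,0.821,0]
  dr:
    - [0,0,0]
    - [0,0,0]
    - [0,0,0]
    - [0,0,0]
    - [0,0,0]

```text
time: 45.45
ee_pos: [0.5475, 0.1809, 0.2068]
tcp_rot: [[-1.0, -0.001, 0.001], [-0.001, 1.0, 0.0], [-0.001, 0.0, -1.0]]
ft_force: [-0.1, -0.4, 0.4]
gripper_width: 0.453
gripper_force: 0.0
```

>>> jog_arm:
  linear:
    - [0.065,0.821,0]
    - [0.065,0.821,0]
    - [0.065,0.821,0]
    - [0.065,0.821,0]
    - [0,0,0]
  dr:
    - [0,0,0]
    - [0,0,0]
    - [0,0,0]
    - [0,0,0]
    - [0,0,0]

```text
time: 45.87
ee_pos: [0.5576, 0.3154, 0.2061]
tcp_rot: [[-1.0, -0.004, -0.0], [-0.004, 1.0, 0.001], [0.0, 0.001, -1.0]]
ft_force: [-0.2, 0.1, -0.3]
gripper_width: 0.453
gripper_force: 0.0
```

>>> jog_arm:
  linear:
    - [0,0,0]
    - [0,0,0]
    - [0,0,0]
    - [0,0,0]
    - [0,0,0]
  dr:
    - [0,0,0]
    - [0,0,0]
    - [0,0,0]
    - [0,0,0]
    - [0,0,0]

```text
time: 46.28
ee_pos: [0.5583, 0.3098, 0.2061]
tcp_rot: [[-1.0, 0.0, 0.0], [0.0, 1.0, 0.0], [-0.0, 0.0, -1.0]]
ft_force: [-0.2, -0.3, -0.7]
gripper_width: 0.454
gripper_force: 0.0
```

Run:
```python
from wt import *
tops(cam('wrist'),.146,.163,(.44,.64,.25,.42));print(telemetry.state()['ee_pos'])
tops(cam('scene'),.068,.08,(.45,.68,-.05,.13))
```

```text
529.9 360.8 r12.0 z0.1538 n1212
558.2 310.1 r12.2 z0.1538 n1080
[0.55833365 0.30989179 0.20600532]
537.0 18.1 r11.8 z0.0719 n33
```

>>> jog_arm:
  linear:
    - [0,0,-0.4]
    - [0,0,-0.6]
    - [0,0,-0.6]
    - [0,0,-0.34]
    - [0,0,-0.1]
  dr:
    - [0,0,0]
    - [0,0,0]
    - [0,0,0]
    - [0,0,0]
    - [0,0,0]

```text
time: 46.8
ee_pos: [0.5572, 0.3099, 0.1214]
tcp_rot: [[-1.0, -0.0, -0.003], [-0.0, 1.0, -0.001], [0.003, -0.001, -1.0]]
ft_force: [-0.7, -0.4, 0.1]
gripper_width: 0.447
gripper_force: 0.0
```

>>> jog_arm:
  linear:
    - [0,0,0]
    - [0,0,0]
    - [0,0,0]
    - [0,0,0]
    - [0,0,0]
  dr:
    - [0,0,0]
    - [0,0,0]
    - [0,0,0]
    - [0,0,0]
    - [0,0,0]
  grip: 0.15

```text
time: 47.22
ee_pos: [0.5585, 0.3107, 0.1249]
tcp_rot: [[-1.0, -0.001, 0.001], [-0.001, 1.0, 0.0], [-0.001, 0.0, -1.0]]
ft_force: [1.0, -0.9, -0.3]
gripper_width: 0.267
gripper_force: 39.2
```

>>> jog_arm:
  linear:
    - [0,0,0]
    - [0,0,0]
    - [0,0,0]
    - [0,0,0]
    - [0,0,0]
  dr:
    - [0,0,0]
    - [0,0,0]
    - [0,0,0]
    - [0,0,0]
    - [0,0,0]

```text
time: 47.63
ee_pos: [0.5583, 0.3107, 0.1242]
tcp_rot: [[-1.0, -0.001, 0.0], [-0.001, 1.0, 0.0], [-0.0, 0.0, -1.0]]
ft_force: [2.1, -0.0, -0.1]
gripper_width: 0.271
gripper_force: 39.2
```

>>> jog_arm:
  linear:
    - [0,0,0.2]
    - [0,0,0.5]
    - [0,0,0.8]
    - [0.13,-0.82,0]
    - [0.13,-0.82,0]
  dr:
    - [0,0,0]
    - [0,0,0]
    - [0,0,0]
    - [0,0,0]
    - [0,0,0]

```text
time: 48.05
ee_pos: [0.5687, 0.2457, 0.1862]
tcp_rot: [[-1.0, -0.004, 0.002], [-0.004, 1.0, 0.001], [-0.002, 0.001, -1.0]]
ft_force: [-0.2, -0.6, -5.1]
gripper_width: 0.266
gripper_force: 39.9
```

>>> jog_arm:
  linear:
    - [0.13,-0.82,0]
    - [0.13,-0.82,0]
    - [0.13,-0.82,0]
    - [0.13,-0.82,0]
    - [0.13,-0.82,0]
  dr:
    - [0,0,0]
    - [0,0,0]
    - [0,0,0]
    - [0,0,0]
    - [0,0,0]

```text
time: 48.47
ee_pos: [0.5943, 0.0796, 0.1844]
tcp_rot: [[-1.0, -0.001, -0.0], [-0.001, 1.0, 0.0], [0.0, 0.0, -1.0]]
ft_force: [1.0, 0.0, -3.1]
gripper_width: 0.266
gripper_force: 39.9
```

>>> jog_arm:
  linear:
    - [0.13,-0.82,0]
    - [0.13,-0.82,0]
    - [0,0,0]
    - [0,0,-0.8]
    - [0,0,-0.8]
  dr:
    - [0,0,0]
    - [0,0,0]
    - [0,0,0]
    - [0,0,0]
    - [0,0,0]

```text
time: 48.88
ee_pos: [0.6058, 0.0147, 0.1211]
tcp_rot: [[-1.0, 0.001, 0.003], [0.001, 1.0, -0.0], [-0.003, -0.0, -1.0]]
ft_force: [1.0, 0.4, -4.1]
gripper_width: 0.27
gripper_force: 40.4
```

>>> jog_arm:
  linear:
    - [0,0,-0.8]
    - [0,0,-0.5]
    - [0,0,-0.2]
    - [0,0,-0.1]
    - [0,0,0]
  dr:
    - [0,0,0]
    - [0,0,0]
    - [0,0,0]
    - [0,0,0]
    - [0,0,0]

```text
time: 49.3
ee_pos: [0.6051, 0.0155, 0.0564]
tcp_rot: [[-1.0, -0.001, -0.0], [-0.001, 1.0, -0.0], [0.0, -0.0, -1.0]]
ft_force: [-0.9, -0.0, -3.5]
gripper_width: 0.267
gripper_force: 40.2
```

>>> jog_arm:
  linear:
    - [0,0,-0.1]
    - [0,0,-0.1]
    - [0,0,-0.05]
    - [0,0,-0.02]
    - [0,0,0]
  dr:
    - [0,0,0]
    - [0,0,0]
    - [0,0,0]
    - [0,0,0]
    - [0,0,0]

```text
time: 49.72
ee_pos: [0.605, 0.0154, 0.0454]
tcp_rot: [[-1.0, -0.001, 0.0], [-0.001, 1.0, -0.0], [-0.0, -0.0, -1.0]]
ft_force: [0.5, 0.1, -3.9]
gripper_width: 0.267
gripper_force: 40.2
```

>>> jog_arm:
  linear:
    - [0,0,0]
    - [0,0,0]
    - [0,0,0]
    - [0,0,0]
    - [0,0,0]
  dr:
    - [0,0,0]
    - [0,0,0]
    - [0,0,0]
    - [0,0,0]
    - [0,0,0]

```text
time: 50.13
ee_pos: [0.605, 0.0154, 0.0453]
tcp_rot: [[-1.0, -0.001, 0.0], [-0.001, 1.0, -0.0], [-0.0, -0.0, -1.0]]
ft_force: [-0.0, -0.0, -3.8]
gripper_width: 0.269
gripper_force: 40.2
```

Still hanging, so I'll lower a little more.

>>> jog_arm:
  linear:
    - [0,0,-0.02]
    - [0,0,-0.01]
    - [0,0,0]
    - [0,0,0]
    - [0,0,0]
  dr:
    - [0,0,0]
    - [0,0,0]
    - [0,0,0]
    - [0,0,0]
    - [0,0,0]

```text
time: 50.55
ee_pos: [0.6052, 0.0154, 0.0445]
tcp_rot: [[-1.0, -0.001, 0.001], [-0.001, 1.0, -0.0], [-0.001, -0.0, -1.0]]
ft_force: [-1.4, -0.3, 5.4]
gripper_width: 0.264
gripper_force: 41.2
```

>>> jog_arm:
  linear:
    - [0,0,0]
    - [0,0,0]
    - [0,0,0]
    - [0,0,0]
    - [0,0,0]
  dr:
    - [0,0,0]
    - [0,0,0]
    - [0,0,0]
    - [0,0,0]
    - [0,0,0]
  grip: 0.45

```text
time: 50.97
ee_pos: [0.6049, 0.0154, 0.044]
tcp_rot: [[-1.0, -0.001, -0.0], [-0.001, 1.0, -0.0], [0.0, -0.0, -1.0]]
ft_force: [-0.3, -0.3, 0.4]
gripper_width: 0.451
gripper_force: 0.0
```

>>> jog_arm:
  linear:
    - [0,0,0.3]
    - [0,0,0.9]
    - [0,0,1]
    - [0,0,1]
    - [0,0,0.8]
  dr:
    - [0,0,0]
    - [0,0,0]
    - [0,0,0]
    - [0,0,0]
    - [0,0,0]

```text
time: 51.38
ee_pos: [0.605, 0.0155, 0.2084]
tcp_rot: [[-1.0, -0.001, 0.003], [-0.001, 1.0, -0.0], [-0.003, -0.0, -1.0]]
ft_force: [0.6, -0.8, 0.7]
gripper_width: 0.453
gripper_force: 0.0
```

>>> jog_arm:
  linear:
    - [-0.1875,0.8625,0]
    - [-0.1875,0.8625,0]
    - [-0.1875,0.8625,0]
    - [-0.1875,0.8625,0]
    - [-0.1875,0.8625,0]
  dr:
    - [0,0,0]
    - [0,0,0]
    - [0,0,0]
    - [0,0,0]
    - [0,0,0]

```text
time: 51.8
ee_pos: [0.5668, 0.1894, 0.2053]
tcp_rot: [[-1.0, -0.0, 0.001], [-0.0, 1.0, 0.0], [-0.001, 0.0, -1.0]]
ft_force: [0.1, -0.4, -0.1]
gripper_width: 0.451
gripper_force: 0.0
```

>>> jog_arm:
  linear:
    - [-0.1875,0.8625,0]
    - [-0.1875,0.8625,0]
    - [-0.1875,0.8625,0]
    - [-0.1875,0.8625,0]
    - [-0.1875,0.8625,0]
  dr:
    - [0,0,0]
    - [0,0,0]
    - [0,0,0]
    - [0,0,0]
    - [0,0,0]

```text
time: 52.22
ee_pos: [0.5292, 0.3621, 0.2052]
tcp_rot: [[-1.0, -0.001, 0.001], [-0.001, 1.0, 0.0], [-0.001, 0.0, -1.0]]
ft_force: [0.1, -0.6, 0.0]
gripper_width: 0.449
gripper_force: 0.0
```

>>> jog_arm:
  linear:
    - [0,0,0]
    - [0,0,0]
    - [0,0,0]
    - [0,0,0]
    - [0,0,0]
  dr:
    - [0,0,0]
    - [0,0,0]
    - [0,0,0]
    - [0,0,0]
    - [0,0,0]

```text
time: 52.63
ee_pos: [0.5304, 0.3594, 0.2044]
tcp_rot: [[-1.0, 0.001, 0.0], [0.001, 1.0, -0.0], [-0.0, -0.0, -1.0]]
ft_force: [0.2, -1.4, -0.5]
gripper_width: 0.457
gripper_force: 0.0
```

Run:
```python
from wt import *
tops(cam('wrist'),.148,.165,(.44,.64,.25,.42));print(telemetry.state()['ee_pos'])
tops(cam('scene'),.068,.08,(.45,.68,-.05,.13))
```

```text
529.5 360.8 r11.9 z0.1564 n1135
[0.53036017 0.35948817 0.20440695]
534.9 16.9 r12.0 z0.0730 n30
607.1 18.9 r12.6 z0.0739 n33
```

>>> jog_arm:
  linear:
    - [0,0.03,-0.4]
    - [0,0,-0.6]
    - [0,0,-0.5]
    - [0,0,-0.34]
    - [0,0,-0.1]
  dr:
    - [0,0,0]
    - [0,0,0]
    - [0,0,0]
    - [0,0,0]
    - [0,0,0]

```text
time: 53.15
ee_pos: [0.5293, 0.3607, 0.124]
tcp_rot: [[-1.0, 0.0, -0.003], [0.0, 1.0, -0.002], [0.003, -0.002, -1.0]]
ft_force: [-0.1, 0.1, 0.0]
gripper_width: 0.45
gripper_force: 0.0
```

>>> jog_arm:
  linear:
    - [0,0,0]
    - [0,0,0]
    - [0,0,0]
    - [0,0,0]
    - [0,0,0]
  dr:
    - [0,0,0]
    - [0,0,0]
    - [0,0,0]
    - [0,0,0]
    - [0,0,0]
  grip: 0.15

```text
time: 53.57
ee_pos: [0.5303, 0.3616, 0.1272]
tcp_rot: [[-1.0, -0.001, 0.001], [-0.001, 1.0, 0.0], [-0.001, 0.0, -1.0]]
ft_force: [0.2, -2.0, -1.4]
gripper_width: 0.274
gripper_force: 39.2
```

>>> jog_arm:
  linear:
    - [0,0,0]
    - [0,0,0]
    - [0,0,0]
    - [0,0,0]
    - [0,0,0]
  dr:
    - [0,0,0]
    - [0,0,0]
    - [0,0,0]
    - [0,0,0]
    - [0,0,0]

```text
time: 53.98
ee_pos: [0.5301, 0.3616, 0.1266]
tcp_rot: [[-1.0, -0.001, 0.0], [-0.001, 1.0, -0.0], [-0.0, -0.0, -1.0]]
ft_force: [2.1, -1.9, 0.0]
gripper_width: 0.267
gripper_force: 39.3
```

>>> jog_arm:
  linear:
    - [0,0,0.2]
    - [0,0,0.5]
    - [0,0,0.8]
    - [0.116,-0.877,0]
    - [0.116,-0.877,0]
  dr:
    - [0,0,0]
    - [0,0,0]
    - [0,0,0]
    - [0,0,0]
    - [0,0,0]

```text
time: 54.4
ee_pos: [0.5393, 0.2923, 0.1885]
tcp_rot: [[-1.0, -0.004, 0.002], [-0.004, 1.0, 0.001], [-0.002, 0.001, -1.0]]
ft_force: [1.2, -0.2, -5.9]
gripper_width: 0.269
gripper_force: 40.2
```

>>> jog_arm:
  linear:
    - [0.116,-0.877,0]
    - [0.116,-0.877,0]
    - [0.116,-0.877,0]
    - [0.116,-0.877,0]
    - [0.116,-0.877,0]
  dr:
    - [0,0,0]
    - [0,0,0]
    - [0,0,0]
    - [0,0,0]
    - [0,0,0]

```text
time: 54.82
ee_pos: [0.5621, 0.1147, 0.1868]
tcp_rot: [[-1.0, -0.001, -0.0], [-0.001, 1.0, 0.0], [0.0, 0.0, -1.0]]
ft_force: [1.7, 0.1, -4.7]
gripper_width: 0.268
gripper_force: 40.2
```

>>> jog_arm:
  linear:
    - [0.116,-0.877,0]
    - [0,0,0]
    - [0,0,-0.5]
    - [0,0,-0.8]
    - [0,0,-0.8]
  dr:
    - [0,0,0]
    - [0,0,0]
    - [0,0,0]
    - [0,0,0]
    - [0,0,0]

```text
time: 55.23
ee_pos: [0.5674, 0.081, 0.1025]
tcp_rot: [[-1.0, -0.0, 0.002], [-0.0, 1.0, 0.0], [-0.002, 0.0, -1.0]]
ft_force: [1.2, -0.4, -6.4]
gripper_width: 0.268
gripper_force: 40.9
```

>>> jog_arm:
  linear:
    - [0,0,-0.6]
    - [0,0,-0.4]
    - [0,0,-0.15]
    - [0,0,0]
    - [0,0,0]
  dr:
    - [0,0,0]
    - [0,0,0]
    - [0,0,0]
    - [0,0,0]
    - [0,0,0]

```text
time: 55.65
ee_pos: [0.5675, 0.0811, 0.0574]
tcp_rot: [[-1.0, -0.001, 0.001], [-0.001, 1.0, 0.0], [-0.001, 0.0, -1.0]]
ft_force: [0.2, -0.2, -4.5]
gripper_width: 0.268
gripper_force: 40.7
```

>>> jog_arm:
  linear:
    - [0,0,-0.1]
    - [0,0,-0.1]
    - [0,0,-0.06]
    - [0,0,-0.03]
    - [0,0,0]
  dr:
    - [0,0,0]
    - [0,0,0]
    - [0,0,0]
    - [0,0,0]
    - [0,0,0]

```text
time: 56.07
ee_pos: [0.567, 0.081, 0.0447]
tcp_rot: [[-1.0, -0.001, -0.0], [-0.001, 1.0, -0.0], [0.0, -0.0, -1.0]]
ft_force: [-0.0, 0.3, -4.0]
gripper_width: 0.27
gripper_force: 40.7
```

>>> jog_arm:
  linear:
    - [0,0,-0.02]
    - [0,0,0]
    - [0,0,0]
    - [0,0,0]
    - [0,0,0]
  dr:
    - [0,0,0]
    - [0,0,0]
    - [0,0,0]
    - [0,0,0]
    - [0,0,0]

```text
time: 56.48
ee_pos: [0.5672, 0.081, 0.0443]
tcp_rot: [[-1.0, -0.001, 0.0], [-0.001, 1.0, -0.0], [-0.0, -0.0, -1.0]]
ft_force: [0.8, -0.4, -2.4]
gripper_width: 0.262
gripper_force: 41.0
```

>>> jog_arm:
  linear:
    - [0,0,-0.01]
    - [0,0,0]
    - [0,0,0]
    - [0,0,0]
    - [0,0,0]
  dr:
    - [0,0,0]
    - [0,0,0]
    - [0,0,0]
    - [0,0,0]
    - [0,0,0]

```text
time: 56.9
ee_pos: [0.5673, 0.081, 0.0442]
tcp_rot: [[-1.0, -0.001, 0.001], [-0.001, 1.0, -0.0], [-0.001, -0.0, -1.0]]
ft_force: [-2.1, -2.4, 6.4]
gripper_width: 0.267
gripper_force: 41.9
```

>>> jog_arm:
  linear:
    - [0,0,0]
    - [0,0,0]
    - [0,0,0]
    - [0,0,0]
    - [0,0,0]
  dr:
    - [0,0,0]
    - [0,0,0]
    - [0,0,0]
    - [0,0,0]
    - [0,0,0]
  grip: 0.5

```text
time: 57.32
ee_pos: [0.567, 0.081, 0.0436]
tcp_rot: [[-1.0, -0.001, -0.0], [-0.001, 1.0, -0.0], [0.0, -0.0, -1.0]]
ft_force: [0.5, 0.3, 0.5]
gripper_width: 0.5
gripper_force: 0.0
```

>>> jog_arm:
  linear:
    - [0,0,0.3]
    - [0,0,0.9]
    - [0,0,1]
    - [0,0,1]
    - [0,0,1]
  dr:
    - [0,0,0]
    - [0,0,0]
    - [0,0,0]
    - [0,0,0]
    - [0,0,0]

```text
time: 57.73
ee_pos: [0.5666, 0.081, 0.2146]
tcp_rot: [[-1.0, -0.001, 0.0], [-0.001, 1.0, -0.0], [-0.0, -0.0, -1.0]]
ft_force: [0.4, 0.8, -0.2]
gripper_width: 0.497
gripper_force: 0.0
```

>>> jog_arm:
  linear:
    - [-0.5,0,0.5]
    - [-0.5,0,0.5]
    - [0,0,0]
    - [0,0,0]
    - [0,0,0]
  dr:
    - [0,0,0]
    - [0,0,0]
    - [0,0,0]
    - [0,0,0]
    - [0,0,0]

```text
time: 58.15
ee_pos: [0.5271, 0.081, 0.2518]
tcp_rot: [[-1.0, -0.001, 0.0], [-0.001, 1.0, -0.0], [-0.0, -0.0, -1.0]]
ft_force: [-0.5, 0.2, -0.5]
gripper_width: 0.499
gripper_force: 0.0
```

Run:
```python
from wt import *
c=cam('scene');save(c,'n.png',(170,110,430,310),3.0)
for n in('scene','side'):
    c=cam(n);tops(c,.068,.08,(.45,.68,-.05,.13));print('can');tops(c,.056,.068,(.33,.46,.08,.22));print('grip');tops(c,.036,.052,(.36,.60,-.26,-.12));print('knob');tops(c,.185,.203,(.6,.72,-.27,-.15))
```

```text
536.7 18.6 r11.0 z0.0728 n31
607.0 19.5 r11.7 z0.0733 n31
568.0 83.5 r13.0 z0.0725 n37
can
397.6 153.0 r30.0 z0.0605 n149
grip
415.7 -202.7 r20.0 z0.0433 n43
knob
651.7 -206.9 r22.9 z0.1941 n93
605.6 21.1 r13.0 z0.0736 n33
536.6 21.7 r11.0 z0.0733 n33
567.9 86.8 r12.9 z0.0749 n34
can
397.0 156.3 r28.0 z0.0614 n188
grip
415.4 -201.6 r21.1 z0.0440 n52
knob
```

View pics/n.png

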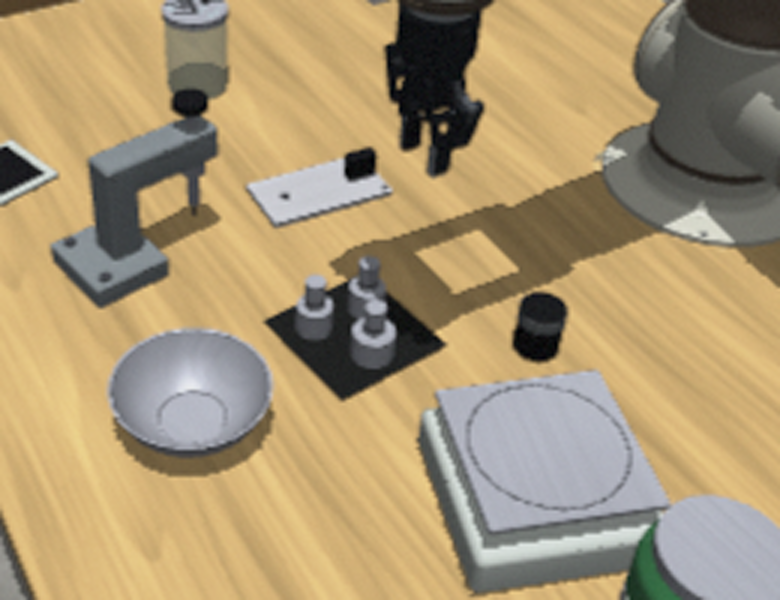

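The picture shows all three weights upright on the mat at (315,310), (368,290) and (373,335). The pan is empty, the canister stands at (540,325), the plate is clear of the punch with its spot at (285,196), and the plunger is up.

```bash
python3 -c "
from cell import job
print(job.sign_off())"
```

```text
the job is handed in; nothing more can be done
None
```

The scale check is done and handed in after about 58 s of robot time: all three check weights were weighed together inside the ring, the plate was marked on its spot and slid about 126 mm clear, and the weights stand back on the mat; no verdict was returned.

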